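# Weigh in the resin slugs and tip them into the mixing tub

### The job

First free the balance by pulling the transport-lock plug straight up out of its socket, and leave it in the shallow steel dish. Then set every amber resin slug from the bench on the pan while the pan stands on the balance, take your hand off and let it settle for about two seconds; after that lift the pan by its handle, tip it low over the white tub so that the slugs slide off the lip into it, and set the empty pan back level on the middle of the weighing plate. All the slugs must finish in the tub (one that strays may be put there by hand), and leave the jars, the stopper, the steel weight and the spatula alone.

Things in the scene. Friction and masses are not known exactly. Their poses are not given: they have to be found in the camera images.
- plate_centre (a point): Centre of the top of the balance's steel weighing plate (120 x 100 mm, 72 mm above the bench). Axes as the balance: z up, -x the front with the display, roughly towards the robot. The deck round the plate is 60 mm above the bench and spans x -125 to +105, y -80 to +150 mm from here. Fixed.
- socket (a point): Centre of the mouth of the transport-lock socket in the left (+y) side of the balance's deck, level with the deck (60 mm above the bench), 120 mm along the balance's +y from the plate centre; the hole goes straight down 33 mm. Axes as the balance.
- plug_grip (a point): Transport-lock plug (50 g), loose, at first in the socket: a shank 30 mm down the hole, and on the deck a black grip block 16 mm (its x) by 36 (its y) by 34 high. This point: 20 mm above the block's underside, 50 above the shank's foot. Pinch across the 16 mm and pull straight up: a sprung ball holds it with 6 to 10 N for the first 10 mm; free after 32 mm. z: foot to grip.
- pan: Aluminium weighing pan (0.22 kg), loose on the weighing plate: floor 170 x 120 x 4 mm, sides and back 26 mm high over all, 4 mm thick; the front is open: the pouring lip. Origin in the underside of the floor, 80 mm from the lip, 90 from the back; -x points to the lip (at first roughly towards the robot), +x to the handle, z up.
- pan_handle (a point): Grip point on the pan's handle, an upright plate at the back of the pan, 10 mm thick (along the pan's x), 50 mm wide (along y), its top 85 mm above the pan's underside. This point is 85 mm along +x from the pan's origin and 68 mm above its underside. Pinch it across its 10 mm.
- pan_lip (a point): Middle of the pan's pouring lip, upper edge of the floor: 80 mm along -x from the pan's origin, 4 mm above its underside.
- tub: White open plastic tub, fixed, 180 x 180 mm outside, 90 mm high, walls and floor 5 mm. Origin in the centre of its underside; z up.
- dish: Shallow square steel dish, fixed, 140 x 140 mm outside, 18 mm high, walls and floor 4 mm. Origin in the centre of its underside; z up.
- slug0_mid (a point): Resin slug: a plain amber-brown puck, 36 mm in diameter and 24 mm high, about 35 g, lying flat on the bench at the start (this point is its centre, 12 mm above its foot; z is its axis). Three or four of the five are there; the others are absent (None).
- slug1_mid (a point): Resin slug: a plain amber-brown puck, 36 mm in diameter and 24 mm high, about 35 g, lying flat on the bench at the start (this point is its centre, 12 mm above its foot; z is its axis). Three or four of the five are there; the others are absent (None).
- slug2_mid (a point): Resin slug: a plain amber-brown puck, 36 mm in diameter and 24 mm high, about 35 g, lying flat on the bench at the start (this point is its centre, 12 mm above its foot; z is its axis). Three or four of the five are there; the others are absent (None).
- slug3_mid (a point): Resin slug: a plain amber-brown puck, 36 mm in diameter and 24 mm high, about 35 g, lying flat on the bench at the start (this point is its centre, 12 mm above its foot; z is its axis). Three or four of the five are there; the others are absent (None).
- slug4_mid (a point): Resin slug: a plain amber-brown puck, 36 mm in diameter and 24 mm high, about 35 g, lying flat on the bench at the start (this point is its centre, 12 mm above its foot; z is its axis). Three or four of the five are there; the others are absent (None).
- jar_a: Small closed amber sample jar, 54 mm in diameter, 85 mm high, origin under its foot; not to be disturbed.
- jar_b: Small closed amber sample jar, 54 mm in diameter, 85 mm high, origin under its foot; not to be disturbed.
- jar_c: Small closed amber sample jar, 54 mm in diameter, 85 mm high, origin under its foot; not to be disturbed.
- stopper: Black rubber stopper, 38 mm at its widest, 34 mm high, origin under its foot, standing among the slugs; not to be disturbed.
- weight: Steel calibration weight, 32 mm in diameter, 41 mm high with its knob, origin under its foot, standing among the slugs; not to be disturbed.
- spatula: Narrow steel laboratory spatula, 185 mm long, 5 mm thick, lying on the bench; not to be disturbed.

How it is judged:
By the outcome, as a careful person would: the job done as asked, in the order asked, and still so for the second after the job is handed in, with the robot touching nothing.
Of slug0, slug1, slug2, slug3, slug4 only 3 to 4 are there at a start; the rules pass over those that are not, and their reading is None.
At some moment in a run one of slug0, slug1, slug2, slug3, slug4 may be knocked a few centimetres aside while the robot is not near it.
It also fails if it takes over 210 s, if anything falls off the work surface, if the arm or the gripper's body presses on something with over 40 N, if the wrist force passes 120 N, or if a joint passes its speed limit or range.

### The arm

A 6-joint arm with a two-finger parallel gripper is mounted at the origin on the work surface. World frame = base frame: x ahead of the robot, y to its left, z up, the work surface at z = 0. Lengths are in mm, angles in rad, forces in N, time in s.
With the tool pointing down it reaches from about 350 to 975 mm from the base axis. Payload 7.1 kg.
Tool frame: the origin (TCP) lies midway between the tips of the shut fingers; the grasp point (between the pads) lies 19 mm behind it; z points along the fingers, x is the direction in which the jaws open and shut, and the axes are right-handed (so a half turn about z gives the same grasp; the last joint's range is limited). The gripper opens to 88 mm and grips with 3 to 60 N. Pads are 20 mm wide; open, the fingers measure 115 mm over their backs; the gripper's body (75 mm by 178 mm) begins 61 mm behind the grasp point.
Start: joints at [-1.186, 0.423, 1.63, -0, 1.089, -0.019], TCP at [245.588, -574.71, 222.675] pointing down, gripper open.
Joint ranges: [-3, 3], [-0.9, 2.11], [0.09, 2.58], [-1.31, 4.45], [0.11, 2.69], [-2.54, 2.54]. Speed limits (rad/s): [2.39, 2.39, 3.01, 3.14, 3.14, 3.14].

### API

Orientations are given as a rotation vector (axis times angle).
In Python, from workcell import telemetry, imaging, ticket gives the robot as it stands.
- The arm moves only by the tool jog_arm, never from a script. Its arguments are lists of equal length, an entry for each row: "travel": the shift along the world's x, y, z in units of 400 mm (1.0 is 400 mm), a list of three; "dr": the turn, a rotation vector about the world's x, y, z in units of 90 degrees (1.0 is 90 degrees), a list of three. In form: {"travel": [[tx, ty, tz], ...], "dr": [[wx, wy, wz], ...]}. A call has exactly 10 rows; each row is the pose to reach, as a shift and turn from the pose measured when the call began; what a row does not reach only later rows make up. A row lasts 1/10 s, in which the tool goes at most 50 mm and 8.59 degrees, less where a joint would pass 70% of its speed; a pose out of reach is approached as far as the arm can. A call with a number of a shift or a turn outside -1 to 1 is refused whole. A call with a gripper value outside its range is refused whole. "hand" is the opening, from -1 (shut) to 1 (fully open), set as the call begins (left out, the last holds). The fingers move at their own pace and stop on an object; the grip force is fixed at half the most. Time passes only in rows, so rows that repeat a pose let the fingers close, or fill a call up. It gives the time, the measured TCP pose, the force and the opening at its end, in the units of the state.
- telemetry.get_obs(): the state, without advancing time (a new reading comes with each control period).
- imaging.get_image(name): name is "scene" or "side" or "wrist"; returns a dict with "pixels" (480x640x3 uint8, red, green, blue), "range_z" (480x640 float32, mm along the optical axis (not along the pixel's ray), 0 where there is no reading), "fx", "fy", "cx", "cy" (pixels), "extrinsics" (4x4, takes a point from world to camera coordinates). Camera axes: x right, y down, z forward; pixel columns grow to the right and rows downward; lengths in mm; the calibration is good to about 2 mm. A picture is of the moment at which its call begins.
- ticket.close_job(): hands the job in, once; it reports no verdict.
The state is a dict: "t": time; "qpos": joint angles; "qvel": joint speeds; "joint_torque": joint torques, N m; "ee_pos": TCP position; "orientation": TCP orientation; "ft_force": force on the tool from outside, world axes, zero at the start; "moment": the same for the moment, N m; "width": finger opening in mm.
Only numpy, scipy, OpenCV 4.12 (cv2) and the standard library are available. Lean on these libraries where they do the work, as an engineer would, in place of code of your own. Each camera call takes 0.05 s, during which the arm holds its last target. There are 200 camera calls.

## Working session

There is one attempt and no reset: what is moved stays moved. The work goes in short steps, Python scripts to look and compute and a tool call to move; the robot and the scene stay as the last step left them, time stands still between calls to the robot, and variables do not carry over. Pictures are saved under pics/ and viewed, about 12 in all and at most 16, crops included, and the job is handed in when it is done.

Besides the shell and the picture viewer there is one more tool, called after "Emit:" as name(argument=value, ...), one argument or row to a line, values as JSON. jog_arm: Moves the arm, as the interface text tells. Its arguments: {"type":"object","properties":{"travel":{"type":"array"},"dr":{"type":"array"},"hand":{"type":"number"}},"required":["travel","dr"]}

```bash
mkdir -p pics; ls; cat > h.py <<'E'
import numpy as np, cv2
from workcell import telemetry, imaging, ticket
def snap(name,fn=None):
    im=imaging.get_image(name); im['T']=np.array(im['extrinsics'])
    np.savez('last_%s.npz'%name,**{k:np.array(v) for k,v in im.items()})
    if fn: cv2.imwrite('pics/'+fn,im['pixels'][:,:,::-1])
    return im
def load(name): return dict(np.load('last_%s.npz'%name))
def cloud(im):
    v,u=np.mgrid[0:480,0:640]; z=im['range_z']
    P=np.stack([(u-im['cx'])/im['fx']*z,(v-im['cy'])/im['fy']*z,z],-1)
    T=im['T']; return (P-T[:3,3])@T[:3,:3]
def pix(im,p):
    q=im['T'][:3,:3]@np.array(p)+im['T'][:3,3]; return im['fx']*q[0]/q[2]+im['cx'],im['fy']*q[1]/q[2]+im['cy']
def ray(im,u,v,z):  # pixel to world at height z
    T=im['T'];R=T[:3,:3];c=-R.T@T[:3,3];d=R.T@np.array([(u-im['cx'])/im['fx'],(v-im['cy'])/im['fy'],1]);return c+d*(z-c[2])/d[2]
E
python3 - <<'E'
from h import *
print(telemetry.get_obs())
for n in('scene','side','wrist'):
    im=snap(n,n+'0.png'); T=im['T']; print(n,-T[:3,:3].T@T[:3,3],im['fx'])
E
```

```text
pics
{'t': 0.0, 'qpos': array([-1.18598828e+00,  4.23823835e-01,  1.63066015e+00, -2.05048245e-05,
        1.08859777e+00, -1.90095572e-02]), 'qvel': array([-1.00507764e-03,  6.65676056e-06,  6.97939687e-04, -7.93510684e-04,
       -7.02569732e-04,  3.39152608e-04]), 'joint_torque': array([ 1.81372554e-03, -5.44610596e+01, -2.73670167e+01,  6.44923886e-02,
        2.28003185e-02, -1.09407472e-04]), 'ee_pos': array([ 245.39278444, -574.22412529,  221.9240425 ]), 'orientation': array([-2.62111738e+00,  1.73035741e+00,  1.94286779e-03]), 'ft_force': array([-0.00201801, -0.71150914,  0.28074477]), 'moment': array([-0.0339084 ,  0.0113147 , -0.00446319]), 'width': 87.79722884793117}
scene [1236.14780217 -235.50072936 1062.36129122] 498.57480685178945
side [538.8545846  869.61100517 912.59696012] 436.29430680765194
wrist [ 316.91648627 -543.5415683   385.16838686] 340.03456062795493
```

View pics/scene0.png

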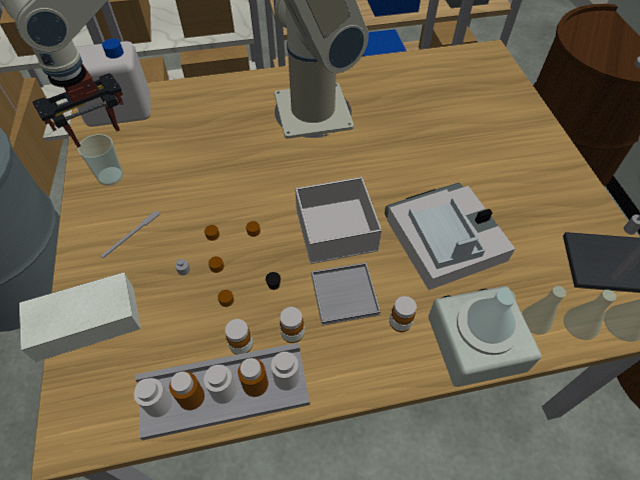

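View pics/side0.png

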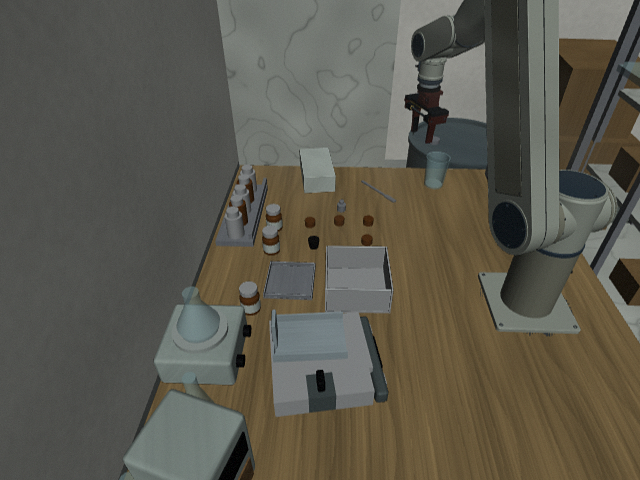

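The scene view shows four slugs, at (212,232), (253,228), (217,264) and (226,297). The stopper is at (273,281), the weight at (182,267), the plug at (484,216) and the pan handle at about (465,245). The tub is at (338,218) and the dish at (346,293).

```bash
python3 - <<'E'
from h import *
im=load('scene'); C=cloud(im)
hsv=cv2.cvtColor(im['pixels'],cv2.COLOR_RGB2HSV)
for (u,v) in [(212,232),(253,228),(217,264),(226,297),(273,281),(182,267),(292,324),(238,336),(404,313)]:
    P=C[v-14:v+14,u-14:u+14].reshape(-1,3); m=P[:,2]>8; 
    zt=np.percentile(P[m,2],95); t=P[abs(P[:,2]-zt)<4]; print((u,v),zt.round(1),((t.max(0)+t.min(0))/2).round(1),(t.max(0)-t.min(0)).round(0),len(t))
def rect(mask,lab):
    P=C[mask][:,:2].astype(np.float32); r=cv2.minAreaRect(P); print(lab,r,len(P)); 
X,Y,Z=C[...,0],C[...,1],C[...,2]
def comp(m,u,v,lab):
    n,l=cv2.connectedComponents(m.astype(np.uint8)); w=l[v-6:v+7,u-6:u+7]; w=w[w>0]
    if len(w)==0: print(lab,'none');return
    rect(l==np.bincount(w).argmax(),lab)
comp((Z>84)&(Z<94),338,185,'tub'); comp((Z>56)&(Z<64),440,270,'deck')
comp((Z>88)&(Z<98),484,214,'plug')
comp((Z>2)&(Z<22),346,293,'dish')
for p in [(440,230),(465,240),(484,212),(430,215),(470,250)]: print(p,C[p[1],p[0]].round(1))
# pan handle top
m=(Z>150)&(Z<162); m[:, :420]=0;m[:,500:]=0; m[:200]=0;m[280:]=0; rect(m,'handletop')
for n,c in(('scene',(385,170,515,290)),('side',(255,290,400,420))):
    i=load(n)['pixels'][c[1]:c[3],c[0]:c[2],::-1]; cv2.imwrite('pics/%scrop.png'%n,cv2.resize(i,None,fx=5,fy=5,interpolation=cv2.INTER_CUBIC))
E
cd pics; python3 -c "
import cv2,numpy as np
a=cv2.imread('scenecrop.png');b=cv2.imread('sidecrop.png');s=lambda i:cv2.resize(i,(400,int(i.shape[0]*400/i.shape[1])))
a=s(a);b=s(b);h=min(len(a),len(b));cv2.imwrite('c1.png',np.hstack([a[:h],b[:h]]))"
```

```text
(212, 232) 28.4 [ 429.  -352.5   26.8] [32. 33.  5.] 72
(253, 228) 27.5 [ 437.5 -247.6   26.9] [32. 33.  7.] 74
(217, 264) 27.9 [ 530.8 -350.8   26.5] [35. 33.  5.] 90
(226, 297) 27.2 [ 629.5 -337.2   26.2] [33. 33.  6.] 111
(273, 281) 37.7 [ 610.5 -219.1   36.4] [37. 35.  5.] 99
(182, 267) 43.5 [ 522.2 -432.9   42.6] [17. 15.  6.] 32
(292, 324) 87.8 [ 747.1 -196.3   87.1] [41. 45.  7.] 254
(238, 336) 88.3 [ 751.8 -316.1   87.2] [42. 47.  6.] 259
(404, 313) 87.4 [771.6  54.2  87.1] [43. 47.  7.] 234
tub ((475.857177734375, -32.71076965332031), (185.40621948242188, 180.7523651123047), 1.121982216835022) 635
deck ((569.669189453125, 239.93411254882812), (234.69602966308594, 233.8199462890625), 10.13790512084961) 3340
plug ((566.2081298828125, 324.1687927246094), (17.283607482910156, 36.45020294189453), 16.056114196777344) 82
dish ((666.23046875, -53.27751159667969), (171.32794189453125, 164.6385955810547), 3.093785524368286) 2882
(440, 230) [583.4 203.3  76.9]
(465, 240) [674.4 212.9 157.3]
(484, 212) [563.2 322.7  92.7]
(430, 215) [533.4 194.6  76.7]
(470, 250) [679.1 233.1 118.3]
handletop ((675.723388671875, 217.08966064453125), (12.381710052490234, 49.52519989013672), 5.870935916900635) 103
```

View pics/c1.png

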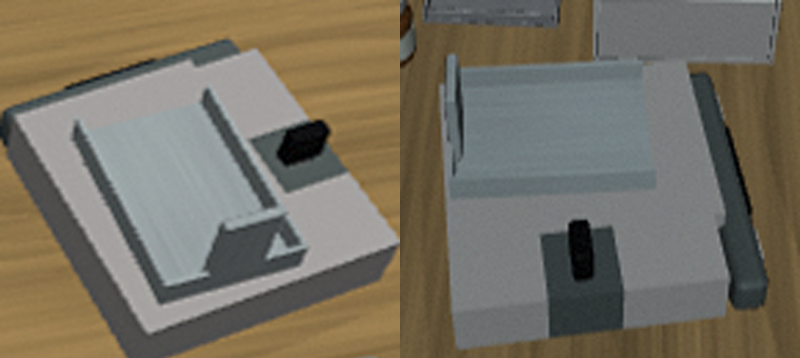

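The crops show the pan on the plate with its handle at the far end, and the plug block upright in the grey socket patch; the deck's yaw is about 10°. I'll head for the plug.

Emit:
jog_arm(
  travel=[
    [0.05, 0.12, 0.15],
    [0.1, 0.24, 0.15],
    [0.15, 0.36, 0.15],
    [0.2, 0.48, 0.15],
    [0.25, 0.6, 0.15],
    [0.27, 0.72, 0.15],
    [0.27, 0.75, 0.15],
    [0.27, 0.75, 0.15],
    [0.27, 0.75, 0.15],
    [0.27, 0.75, 0.15],
  ],
  dr=[
    [0, 0, 0.05],
    [0, 0, 0.1],
    [0, 0, 0.15],
    [0, 0, 0.2],
    [0, 0, 0.25],
    [0, 0, 0.29],
    [0, 0, 0.29],
    [0, 0, 0.29],
    [0, 0, 0.29],
    [0, 0, 0.29],
  ],
  hand=1,
)

```text
t: 1.15
ee_pos: [353.5, -275.2, 282.2]
orientation: [2.945, -1.095, -0.001]
ft_force: [-0.5, -0.6, -1.0]
width: 87.5
```

Emit:
jog_arm(
  travel=[
    [0.05, 0.12, 0],
    [0.1, 0.24, 0],
    [0.15, 0.36, 0],
    [0.2, 0.48, 0],
    [0.25, 0.6, 0],
    [0.27, 0.72, 0],
    [0.27, 0.75, 0],
    [0.27, 0.75, 0],
    [0.27, 0.75, 0],
    [0.27, 0.75, 0],
  ],
  dr=[
    [0, 0, 0.05],
    [0, 0, 0.1],
    [0, 0, 0.15],
    [0, 0, 0.2],
    [0, 0, 0.25],
    [0, 0, 0.29],
    [0, 0, 0.29],
    [0, 0, 0.29],
    [0, 0, 0.29],
    [0, 0, 0.29],
  ],
)

```text
t: 2.15
ee_pos: [461.7, 23.3, 282.0]
orientation: [3.115, -0.405, -0.001]
ft_force: [0.2, -0.5, 0.0]
width: 87.9
```

Emit:
jog_arm(
  travel=[
    [0.05, 0.12, 0],
    [0.1, 0.24, 0],
    [0.15, 0.36, 0],
    [0.2, 0.48, 0],
    [0.25, 0.6, 0],
    [0.26, 0.72, 0],
    [0.26, 0.72, 0],
    [0.26, 0.72, 0],
    [0.26, 0.72, 0],
    [0.26, 0.72, 0],
  ],
  dr=[
    [0, 0, 0.05],
    [0, 0, 0.1],
    [0, 0, 0.15],
    [0, 0, 0.2],
    [0, 0, 0.25],
    [0, 0, 0.29],
    [0, 0, 0.29],
    [0, 0, 0.29],
    [0, 0, 0.29],
    [0, 0, 0.29],
  ],
)

```text
t: 3.15
ee_pos: [565.8, 309.1, 282.2]
orientation: [3.126, 0.305, -0.002]
ft_force: [0.1, 1.0, 0.3]
width: 87.9
```

```bash
python3 - <<'E'
from h import *
im=snap('wrist','w1.png'); C=cloud(im);Z=C[...,2]
np.set_printoptions(suppress=True,precision=1)
def comps(lo,hi,mn=60):
    n,l,s,_=cv2.connectedComponentsWithStats(((Z>lo)&(Z<hi)).astype(np.uint8))
    for i in range(1,n):
        if s[i,4]>mn: print(lo,hi,s[i],cv2.minAreaRect(C[l==i][:,:2].astype(np.float32)))
comps(89,98);comps(57,64,800);comps(152,165);comps(73,80,800);comps(94,102)
o=telemetry.get_obs();print(o['ee_pos'],pix(im,o['ee_pos']))
E
```

```text
89 98 [627 100  13  34 272] ((848.0673828125, 464.2388916015625), (11.152953147888184, 31.78904914855957), 26.008525848388672)
89 98 [316 183  15  34 503] ((564.0537109375, 326.46331787109375), (14.812695503234863, 34.718441009521484), 11.054283142089844)
89 98 [561 192  31  31 285] ((822.2205200195312, 370.45050048828125), (32.86900329589844, 19.818620681762695), 88.86572265625)
89 98 [258 246 156  17 412] ((589.4573974609375, 270.1370544433594), (169.51441955566406, 3.1647136211395264), 5.888121604919434)
89 98 [ 474  262  166   83 5183] ((854.1129760742188, 247.55715942382812), (174.89236450195312, 100.77548217773438), 0.9108874797821045)
89 98 [392 266  18  62 159] ((670.6644287109375, 234.39508056640625), (78.18873596191406, 5.795790672302246), 89.1110610961914)
89 98 [254 334 143  21 663] ((600.4718017578125, 155.5599822998047), (167.4102325439453, 22.260589599609375), 12.90792465209961)
89 98 [197 393  85  57 459] ((526.8302001953125, 44.767005920410156), (64.06251525878906, 127.30037689208984), 55.94059753417969)
57 64 [  215   166   203   182 17786] ((568.9107055664062, 240.
[... 632 characters left out ...]
241] ((822.4808349609375, 370.9423828125), (31.271570205688477, 18.19784164428711), 86.64346313476562)
94 102 [258 247 157  32 832] ((590.19677734375, 269.32293701171875), (170.52056884765625, 18.377347946166992), 0.7985202074050903)
94 102 [393 280  14  49 106] ((670.5099487304688, 226.2180938720703), (60.0175895690918, 5.642507076263428), 88.78900146484375)
94 102 [500 292  83  31 355] ((826.1376953125, 258.11566162109375), (90.53231811523438, 19.20722770690918), 31.38768768310547)
94 102 [253 338 147  18 823] ((601.4627685546875, 155.21017456054688), (171.009765625, 21.696758270263672), 12.318678855895996)
[565.8 309.3 282.3] (np.float64(321.2875688825318), np.float64(293.95833759831567))
```

View pics/w1.png

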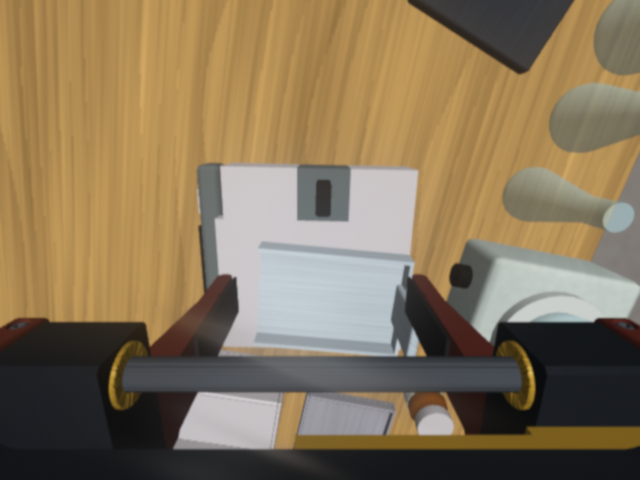

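The wrist view shows the plug at (323,198), which works out to (564,326) with yaw 11°, lined up with the jaws. I'll go down over it and grip.

Emit:
jog_arm(
  travel=[
    [-0.004, 0.0425, -0.05],
    [-0.004, 0.0425, -0.12],
    [-0.004, 0.0425, -0.2],
    [-0.004, 0.0425, -0.3],
    [-0.004, 0.0425, -0.4],
    [-0.004, 0.0425, -0.46],
    [-0.004, 0.0425, -0.5],
    [-0.004, 0.0425, -0.52],
    [-0.004, 0.0425, -0.535],
    [-0.004, 0.0425, -0.535],
  ],
  dr=[
    [0, 0, 0],
    [0, 0, 0],
    [0, 0, 0],
    [0, 0, 0],
    [0, 0, 0],
    [0, 0, 0],
    [0, 0, 0],
    [0, 0, 0],
    [0, 0, 0],
    [0, 0, 0],
  ],
  hand=0,
)

```text
t: 4.2
ee_pos: [564.6, 326.2, 68.7]
orientation: [3.126, 0.305, -0.0]
ft_force: [0.7, -0.6, 0.1]
width: 43.8
```

Emit:
jog_arm(
  travel=[
    [0, 0, 0],
    [0, 0, 0],
    [0, 0, 0],
    [0, 0, 0],
    [0, 0, 0],
    [0, 0, 0],
    [0, 0, 0],
    [0, 0, 0],
    [0, 0, 0],
    [0, 0, 0],
  ],
  dr=[
    [0, 0, 0],
    [0, 0, 0],
    [0, 0, 0],
    [0, 0, 0],
    [0, 0, 0],
    [0, 0, 0],
    [0, 0, 0],
    [0, 0, 0],
    [0, 0, 0],
    [0, 0, 0],
  ],
  hand=-1,
)

```text
t: 5.2
ee_pos: [564.6, 326.4, 69.2]
orientation: [3.126, 0.305, 0.0]
ft_force: [-1.6, -0.2, 5.0]
width: 16.2
```

Emit:
jog_arm(
  travel=[
    [0, 0, 0.01],
    [0, 0, 0.02],
    [0, 0, 0.03],
    [0, 0, 0.045],
    [0, 0, 0.06],
    [0, 0, 0.08],
    [0, 0, 0.1],
    [0, 0, 0.13],
    [0, 0, 0.17],
    [0, 0, 0.2],
  ],
  dr=[
    [0, 0, 0],
    [0, 0, 0],
    [0, 0, 0],
    [0, 0, 0],
    [0, 0, 0],
    [0, 0, 0],
    [0, 0, 0],
    [0, 0, 0],
    [0, 0, 0],
    [0, 0, 0],
  ],
)

```text
t: 6.2
ee_pos: [565.2, 326.7, 151.3]
orientation: [-3.127, -0.305, -0.003]
ft_force: [-0.6, -1.0, -1.0]
width: 15.6
```

```bash
python3 - <<'E'
from h import *
for n in('scene','side'):
  im=load(n);C=cloud(im);Z=C[...,2]
  m=((Z>3)&(Z<13)&(abs(C[...,0]-660)<62)&(abs(C[...,1]+45)<62))
  print(n,cv2.minAreaRect(C[m][:,:2].astype(np.float32)),m.sum())
  m=((Z>16)&(Z<24)&(abs(C[...,0]-660)<90)&(abs(C[...,1]+45)<85)); print(cv2.minAreaRect(C[m][:,:2].astype(np.float32)),m.sum())
  m=((Z>3)&(Z<12)&(abs(C[...,0]-475)<85)&(abs(C[...,1]+33)<85)); print(cv2.minAreaRect(C[m][:,:2].astype(np.float32)),m.sum())
  m=((Z>86)&(Z<95)&(abs(C[...,0]-475)<120)&(abs(C[...,1]+33)<110)); print('tubrim',cv2.minAreaRect(C[m][:,:2].astype(np.float32)),m.sum())
im=load('scene');print([ray(im,u,v,18).round() for u,v in((312,268),(366,265),(379,313),(320,322))])
im=snap('side'); C=cloud(im); Z=C[...,2]
i=im['pixels'][200:420,220:420,::-1]; cv2.imwrite('pics/c2.png',cv2.resize(i,None,fx=2.5,fy=2.5))
E
```

```text
scene ((661.4375610351562, -45.02796936035156), (121.19522094726562, 123.55050659179688), 0.11000171303749084) 1596
((671.1027221679688, -56.08293151855469), (140.15066528320312, 143.17652893066406), 89.06942749023438) 309
((446.8402099609375, -27.87187957763672), (113.89140319824219, 159.7569122314453), 0.4102902114391327) 1734
tubrim ((475.85601806640625, -32.651893615722656), (185.40621948242188, 180.63465881347656), 1.121982216835022) 557
side ((660.53515625, -44.7523193359375), (122.34381866455078, 123.38504791259766), 0.20114845037460327) 508
((669.6958618164062, -50.384368896484375), (141.77212524414062, 139.8845977783203), 89.14646911621094) 114
((475.08221435546875, -71.54350280761719), (92.65787506103516, 169.69871520996094), 89.9278335571289) 840
tubrim ((475.17218017578125, -29.05487823486328), (179.7753448486328, 184.75413513183594), 0.9495630860328674) 358
[array([ 591., -120.,   18.]), array([610.,  13.,  18.]), array([744.,   8.,  18.]), array([ 738., -131.,   18.])]
```

View pics/c2.png

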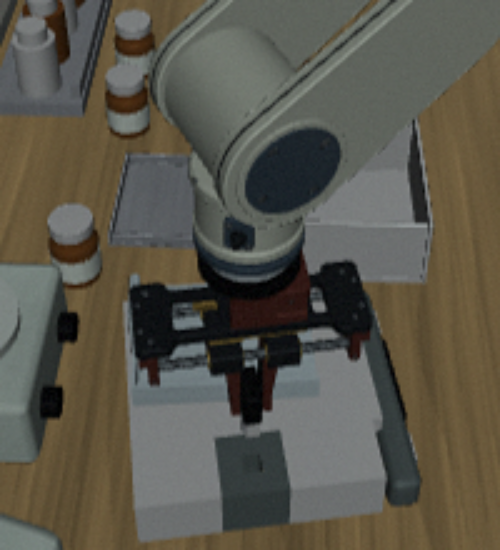

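The plug is out: its shank shows above the open socket at (250,430) in the crop. I'll carry it to the dish.

Emit:
jog_arm(
  travel=[
    [0, 0, 0.1],
    [0, 0, 0.2],
    [0.02, -0.1, 0.2],
    [0.06, -0.22, 0.2],
    [0.1, -0.34, 0.2],
    [0.14, -0.46, 0.2],
    [0.18, -0.58, 0.2],
    [0.22, -0.7, 0.2],
    [0.24, -0.82, 0.2],
    [0.2625, -0.925, 0.2],
  ],
  dr=[
    [0, 0, 0],
    [0, 0, 0],
    [0, 0, -0.01],
    [0, 0, -0.03],
    [0, 0, -0.05],
    [0, 0, -0.07],
    [0, 0, -0.09],
    [0, 0, -0.11],
    [0, 0, -0.12],
    [0, 0, -0.12],
  ],
)

```text
t: 7.25
ee_pos: [671.4, -45.3, 233.6]
orientation: [-3.141, -0.007, -0.008]
ft_force: [-0.3, -0.3, 0.1]
width: 15.9
```

Emit:
jog_arm(
  travel=[
    [0, 0, -0.05],
    [0, 0, -0.1],
    [0, 0, -0.15],
    [0, 0, -0.2],
    [0, 0, -0.2],
    [0, 0, -0.2],
    [0, 0, -0.2],
    [0, 0, -0.2],
    [0, 0, -0.2],
    [0, 0, -0.2],
  ],
  dr=[
    [0.05, 0, 0],
    [0.1, 0, 0],
    [0.15, 0, 0],
    [0.2, 0, 0],
    [0.25, 0, 0],
    [0.3, 0, 0],
    [0.3333, 0, 0],
    [0.3333, 0, 0],
    [0.3333, 0, 0],
    [0.3333, 0, 0],
  ],
)

```text
t: 8.25
ee_pos: [671.6, -44.9, 154.1]
orientation: [-2.619, -0.006, -0.009]
ft_force: [-0.4, -0.7, -1.1]
width: 15.9
```

Emit:
jog_arm(
  travel=[
    [0, 0, -0.05],
    [0, 0, -0.1],
    [0, 0, -0.15],
    [0, 0, -0.19],
    [0, 0, -0.22],
    [0, 0, -0.24],
    [0, 0, -0.255],
    [0, 0, -0.265],
    [0, 0, -0.265],
    [0, 0, -0.265],
  ],
  dr=[
    [0, 0, 0],
    [0, 0, 0],
    [0, 0, 0],
    [0, 0, 0],
    [0, 0, 0],
    [0, 0, 0],
    [0, 0, 0],
    [0, 0, 0],
    [0, 0, 0],
    [0, 0, 0],
  ],
)

```text
t: 9.25
ee_pos: [671.9, -45.0, 48.6]
orientation: [-2.619, -0.006, -0.01]
ft_force: [0.5, 0.7, -0.1]
width: 16.0
```

Emit:
jog_arm(
  travel=[
    [0, 0, 0],
    [0, 0, 0],
    [0, 0, 0],
    [0, 0, 0],
    [0, 0, 0],
    [0, 0, 0],
    [0, 0, 0],
    [0, 0, 0],
    [0, 0, 0],
    [0, 0, 0],
  ],
  dr=[
    [0, 0, 0],
    [0, 0, 0],
    [0, 0, 0],
    [0, 0, 0],
    [0, 0, 0],
    [0, 0, 0],
    [0, 0, 0],
    [0, 0, 0],
    [0, 0, 0],
    [0, 0, 0],
  ],
  hand=0.2,
)

```text
t: 10.25
ee_pos: [671.9, -44.9, 48.6]
orientation: [-2.619, -0.006, -0.01]
ft_force: [-0.2, 0.3, 0.0]
width: 52.7
```

Emit:
jog_arm(
  travel=[
    [0, -0.01, 0.02],
    [0, -0.02, 0.05],
    [0, -0.05, 0.1],
    [0, -0.1, 0.2],
    [0, -0.1, 0.3],
    [0, -0.1, 0.4],
    [0, -0.1, 0.5],
    [0, -0.1, 0.5],
    [0, -0.1, 0.5],
    [0, -0.1, 0.5],
  ],
  dr=[
    [0, 0, 0],
    [0, 0, 0],
    [0, 0, 0],
    [0, 0, 0],
    [-0.08, 0, 0],
    [-0.15, 0, 0],
    [-0.22, 0, 0],
    [-0.3, 0, 0],
    [-0.333, 0, 0],
    [-0.333, 0, 0],
  ],
)

```text
t: 11.25
ee_pos: [672.2, -83.5, 250.8]
orientation: [3.14, 0.013, 0.013]
ft_force: [-0.0, 0.6, -0.2]
width: 52.8
```

```bash
python3 - <<'E'
from h import *
im=snap('wrist','w2.png')
C=cloud(im);Z=C[...,2]; o=telemetry.get_obs();print(o['ee_pos'],pix(im,[670,-53,0]))
E
```

```text
[671.95500314 -84.15971473 249.91425263] (np.float64(318.06958462472176), np.float64(180.13333641216744))
```

View pics/w2.png

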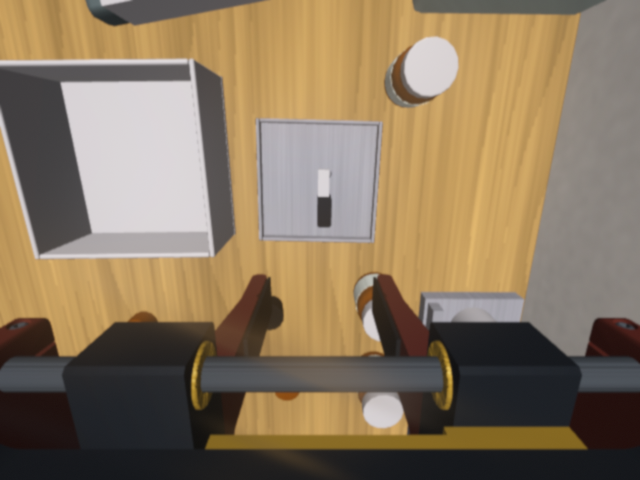

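The wrist view shows the plug lying inside the dish at (324,198). Slugs next: I'll use one fixed jaw yaw of -84.4°, so the jaws open along the pan's y.

Emit:
jog_arm(
  travel=[
    [-0.01, -0.06, 0],
    [-0.02, -0.12, 0],
    [-0.03, -0.18, 0],
    [-0.04, -0.25, 0],
    [-0.05, -0.32, 0],
    [-0.06, -0.4, 0],
    [-0.08, -0.48, 0],
    [-0.1, -0.56, 0],
    [-0.105, -0.633, 0],
    [-0.105, -0.633, 0],
  ],
  dr=[
    [0, 0, -0.09],
    [0, 0, -0.19],
    [0, 0, -0.28],
    [0, 0, -0.38],
    [0, 0, -0.47],
    [0, 0, -0.57],
    [0, 0, -0.66],
    [0, 0, -0.76],
    [0, 0, -0.85],
    [0, 0, -0.935],
  ],
  hand=0.5,
)

```text
t: 12.3
ee_pos: [628.3, -342.3, 249.5]
orientation: [2.325, -2.107, 0.008]
ft_force: [0.4, 0.5, 0.5]
width: 66.4
```

```bash
cat >> h.py <<'E'
def slugs(im):
    C=cloud(im);Z=C[...,2];hsv=cv2.cvtColor(im['pixels'],cv2.COLOR_RGB2HSV)
    m=((hsv[...,1]>170)&(hsv[...,0]<25)&(C[...,0]>200)&(C[...,0]<720)).astype(np.uint8)
    n,l,s,_=cv2.connectedComponentsWithStats(m)
    for i in range(1,n):
        if s[i,4]>40:
            P=C[l==i]; zt=np.percentile(P[:,2],90); t=P[P[:,2]>zt-4]
            print(s[i].tolist(),'ztop %.0f'%zt,'c',((t.max(0)+t.min(0))/2).round(1)[:2],'size',np.ptp(t,0).round()[:2])
E
python3 - <<'E'
from h import *
o=telemetry.get_obs();print(o['ee_pos'],o['orientation'],o['qpos'].round(2))
for n in('wrist','scene'): print(n);slugs(snap(n,'x_%s.png'%n))
E
```

```text
[ 628.3457563  -342.29695328  249.46507977] [ 2.32494308 -2.10710836  0.00786332] [-0.51  0.53  1.39 -0.01  1.22  0.96]
wrist
[301, 193, 30, 31, 728] ztop 26 c [ 658.3 -335.9] size [94. 34.]
[306, 271, 28, 31, 682] ztop 26 c [ 608.2 -350.1] size [194.  34.]
[454, 342, 29, 68, 894] ztop 352 c [ 677.8 -353.7] size [55. 41.]
[176, 344, 13, 11, 54] ztop 343 c [ 653.8 -305. ] size [4. 1.]
[160, 352, 23, 58, 564] ztop 352 c [ 649.9 -305. ] size [13.  3.]
[282, 428, 338, 21, 5048] ztop 360 c [ 675.4 -365.1] size [60. 68.]
scene
[203, 220, 14, 10, 98] ztop 27 c [ 527.1 -339.3] size [257.  61.]
[246, 221, 14, 15, 167] ztop 27 c [ 439.1 -247.9] size [39. 33.]
[209, 256, 15, 16, 184] ztop 27 c [ 531.1 -351.1] size [35. 32.]
[218, 290, 16, 17, 204] ztop 27 c [ 630.  -338.1] size [36. 31.]
```

Emit:
jog_arm(
  travel=[
    [0.004, 0.012, -0.1],
    [0.004, 0.012, -0.2],
    [0.004, 0.012, -0.3],
    [0.004, 0.012, -0.4],
    [0.004, 0.012, -0.48],
    [0.004, 0.012, -0.54],
    [0.004, 0.012, -0.58],
    [0.004, 0.012, -0.6],
    [0.004, 0.012, -0.612],
    [0.004, 0.012, -0.612],
  ],
  dr=[
    [0, 0, 0],
    [0, 0, 0],
    [0, 0, 0],
    [0, 0, 0],
    [0, 0, 0],
    [0, 0, 0],
    [0, 0, 0],
    [0, 0, 0],
    [0, 0, 0],
    [0, 0, 0],
  ],
  hand=0.5,
)

```text
t: 13.4
ee_pos: [630.8, -334.8, 4.9]
orientation: [2.333, -2.099, 0.007]
ft_force: [0.2, -0.0, -0.3]
width: 65.9
```

Emit:
jog_arm(
  travel=[
    [0, 0, 0],
    [0, 0, 0],
    [0, 0, 0],
    [0, 0, 0],
    [0, 0, 0],
    [0, 0, 0],
    [0, 0, 0],
    [0, 0, 0],
    [0, 0, 0.01],
    [0, 0, 0.02],
  ],
  dr=[
    [0, 0, 0],
    [0, 0, 0],
    [0, 0, 0],
    [0, 0, 0],
    [0, 0, 0],
    [0, 0, 0],
    [0, 0, 0],
    [0, 0, 0],
    [0, 0, 0],
    [0, 0, 0],
  ],
  hand=-1,
)

```text
t: 14.4
ee_pos: [630.4, -334.6, 12.7]
orientation: [2.333, -2.099, 0.006]
ft_force: [-1.0, 0.0, -0.1]
width: 35.2
```

Emit:
jog_arm(
  travel=[
    [0, 0, 0.12],
    [0, 0, 0.24],
    [0, 0, 0.36],
    [0, 0.1, 0.45],
    [0, 0.22, 0.45],
    [0, 0.34, 0.45],
    [0, 0.46, 0.45],
    [0, 0.58, 0.45],
    [0, 0.7, 0.45],
    [0, 0.8, 0.45],
  ],
  dr=[
    [0, 0, 0],
    [0, 0, 0],
    [0, 0, 0],
    [0, 0, 0],
    [0, 0, 0],
    [0, 0, 0],
    [0, 0, 0],
    [0, 0, 0],
    [0, 0, 0],
    [0, 0, 0],
  ],
)

```text
t: 15.4
ee_pos: [630.0, -12.2, 192.8]
orientation: [2.334, -2.098, 0.006]
ft_force: [1.0, -0.5, -1.0]
width: 35.2
```

Emit:
jog_arm(
  travel=[
    [0, 0.12, 0],
    [0, 0.24, 0],
    [0, 0.36, 0],
    [0, 0.46, 0],
    [-0.007, 0.54, 0],
    [-0.007, 0.6, 0],
    [-0.007, 0.6, 0],
    [-0.007, 0.6, 0],
    [-0.007, 0.6, 0],
    [-0.007, 0.6, 0],
  ],
  dr=[
    [0, 0, 0],
    [0, 0, 0],
    [0, 0, 0],
    [0, 0, 0],
    [0, 0, 0],
    [0, 0, 0],
    [0, 0, 0],
    [0, 0, 0],
    [0, 0, 0],
    [0, 0, 0],
  ],
)

```text
t: 16.4
ee_pos: [627.3, 226.6, 192.8]
orientation: [2.332, -2.1, 0.005]
ft_force: [-0.4, -0.3, -0.5]
width: 35.4
```

```bash
python3 - <<'E'
from h import *
im=snap('wrist','w3.png'); C=cloud(im); Z=C[...,2]; print(telemetry.get_obs()['ee_pos'])
im=snap('side','s3.png');C=cloud(im);Z=C[...,2]
m=(Z>74)&(Z<81)&(abs(C[...,0]-590)<95)&(abs(C[...,1]-207)<70);print(cv2.minAreaRect(C[m][:,:2].astype(np.float32)),m.sum())
E
```

```text
[627.31444853 226.62610144 192.89667623]
((593.1017456054688, 213.3436279296875), (165.4476318359375, 122.33869171142578), 5.393855094909668) 1843
```

View pics/w3.png

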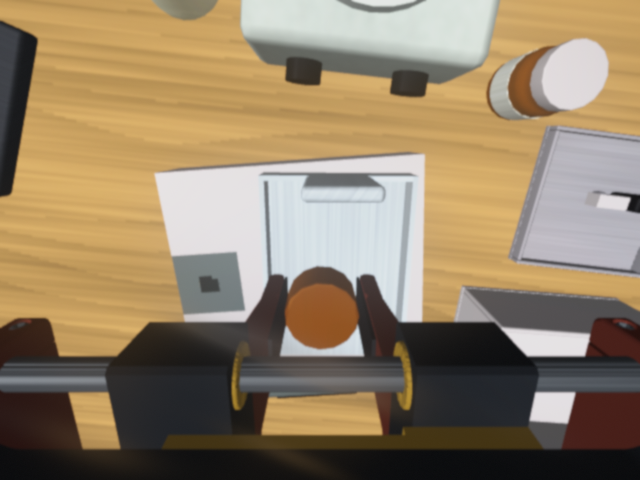

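The slug is held over the pan at (320,305), the socket is empty and the handle shows at (343,188). I'll lower and release.

Emit:
jog_arm(
  travel=[
    [0, -0.003, -0.06],
    [0, -0.003, -0.12],
    [0, -0.003, -0.17],
    [0, -0.003, -0.21],
    [0, -0.003, -0.24],
    [0, -0.003, -0.26],
    [0, -0.003, -0.27],
    [0, -0.003, -0.275],
    [0, -0.003, -0.277],
    [0, -0.003, -0.277],
  ],
  dr=[
    [0, 0, 0],
    [0, 0, 0],
    [0, 0, 0],
    [0, 0, 0],
    [0, 0, 0],
    [0, 0, 0],
    [0, 0, 0],
    [0, 0, 0],
    [0, 0, 0],
    [0, 0, 0],
  ],
)

```text
t: 17.5
ee_pos: [627.7, 225.7, 82.7]
orientation: [2.333, -2.1, 0.006]
ft_force: [0.1, -0.2, -0.1]
width: 35.4
```

Emit:
jog_arm(
  travel=[
    [0, 0, 0],
    [0, 0, 0],
    [0, 0, 0],
    [0, 0, 0],
    [0, 0, 0.03],
    [0, 0, 0.08],
    [0, 0, 0.15],
    [0, 0, 0.23],
    [0, 0, 0.29],
    [0, 0, 0.29],
  ],
  dr=[
    [0, 0, 0],
    [0, 0, 0],
    [0, 0, 0],
    [0, 0, 0],
    [0, 0, 0],
    [0, 0, 0],
    [0, 0, 0],
    [0, 0, 0],
    [0, 0, 0],
    [0, 0, 0],
  ],
  hand=-0.04,
)

```text
t: 18.5
ee_pos: [630.1, 226.6, 203.7]
orientation: [-2.332, 2.099, -0.012]
ft_force: [1.0, -0.5, 0.3]
width: 41.9
```

Emit:
jog_arm(
  travel=[
    [0, -0.1, 0],
    [-0.02, -0.2, 0],
    [-0.04, -0.3, 0],
    [-0.06, -0.4, 0],
    [-0.08, -0.5, 0],
    [-0.1, -0.6, 0],
    [-0.11, -0.7, 0],
    [-0.12, -0.8, 0],
    [-0.12, -0.8, 0],
    [-0.12, -0.8, 0],
  ],
  dr=[
    [0, 0, 0],
    [0, 0, 0],
    [0, 0, 0],
    [0, 0, 0],
    [0, 0, 0],
    [0, 0, 0],
    [0, 0, 0],
    [0, 0, 0],
    [0, 0, 0],
    [0, 0, 0],
  ],
  hand=0.5,
)

```text
t: 19.5
ee_pos: [581.5, -94.0, 203.1]
orientation: [-2.329, 2.102, -0.011]
ft_force: [0.1, -0.4, 0.3]
width: 65.6
```

Emit:
jog_arm(
  travel=[
    [-0.02, -0.1, 0],
    [-0.04, -0.2, 0],
    [-0.06, -0.3, 0],
    [-0.08, -0.4, 0],
    [-0.1, -0.5, 0],
    [-0.1275, -0.6, 0],
    [-0.1275, -0.644, 0],
    [-0.1275, -0.644, 0],
    [-0.1275, -0.644, 0],
    [-0.1275, -0.644, 0],
  ],
  dr=[
    [0, 0, 0],
    [0, 0, 0],
    [0, 0, 0],
    [0, 0, 0],
    [0, 0, 0],
    [0, 0, 0],
    [0, 0, 0],
    [0, 0, 0],
    [0, 0, 0],
    [0, 0, 0],
  ],
)

```text
t: 20.5
ee_pos: [531.0, -349.7, 202.9]
orientation: [-2.331, 2.099, -0.009]
ft_force: [-0.1, -0.8, -1.2]
width: 65.8
```

```bash
cat >> h.py <<'E'
def slugpix(im,z=12,amin=60):
    hsv=cv2.cvtColor(im['pixels'],cv2.COLOR_RGB2HSV)
    m=((hsv[...,1]>170)&(hsv[...,0]<25)).astype(np.uint8); n,l,s,c=cv2.connectedComponentsWithStats(m)
    for i in range(1,n):
        if s[i,4]>amin and max(s[i,2:4])<70:
            p=ray(im,c[i][0],c[i][1],z)
            if abs(p[1])<500 and 200<p[0]<720: print(s[i].tolist(),p.round(1)[:2])
E
python3 - <<'E'
from h import *
print(telemetry.get_obs()['ee_pos'])
for n in('wrist','scene','side'): print(n);slugpix(snap(n),z=18 if n=='wrist' else 14)
E
```

```text
[ 531.03822376 -349.71666257  202.85938895]
wrist
[306, 204, 33, 35, 922] [ 527.9 -350. ]
[204, 273, 32, 35, 749] [ 438.6 -243.6]
[299, 315, 30, 35, 839] [ 395.3 -354.1]
[160, 343, 29, 67, 702] [ 314.5 -187.6]
scene
[203, 215, 14, 15, 167] [ 393.5 -356.3]
[246, 221, 14, 15, 165] [ 436.1 -247.5]
[448, 231, 15, 16, 149] [573.7 259. ]
[209, 256, 15, 16, 185] [ 527.5 -352. ]
side
[334, 216, 10, 10, 64] [ 527.5 -347.3]
[373, 216, 10, 10, 84] [ 394.6 -350.6]
[362, 235, 10, 11, 93] [ 436.7 -242. ]
[289, 332, 15, 16, 190] [631.9 169.1]
```

One slug, the former (429,-352), has been knocked to (395,-354). The slug at (528,-350) is under the gripper.

Emit:
jog_arm(
  travel=[
    [-0.006, 0, -0.1],
    [-0.006, 0, -0.2],
    [-0.006, 0, -0.29],
    [-0.006, 0, -0.36],
    [-0.006, 0, -0.41],
    [-0.006, 0, -0.45],
    [-0.006, 0, -0.48],
    [-0.006, 0, -0.494],
    [-0.006, 0, -0.494],
    [-0.006, 0, -0.494],
  ],
  dr=[
    [0, 0, 0],
    [0, 0, 0],
    [0, 0, 0],
    [0, 0, 0],
    [0, 0, 0],
    [0, 0, 0],
    [0, 0, 0],
    [0, 0, 0],
    [0, 0, 0],
    [0, 0, 0],
  ],
)

```text
t: 21.65
ee_pos: [529.1, -350.6, 6.3]
orientation: [-2.331, 2.1, -0.012]
ft_force: [0.2, -0.2, 0.4]
width: 65.8
```

Emit:
jog_arm(
  travel=[
    [0, 0, 0],
    [0, 0, 0],
    [0, 0, 0],
    [0, 0, 0],
    [0, 0, 0],
    [0, 0, 0.05],
    [0, 0, 0.15],
    [0, 0, 0.27],
    [0, 0, 0.39],
    [0, 0, 0.49],
  ],
  dr=[
    [0, 0, 0],
    [0, 0, 0],
    [0, 0, 0],
    [0, 0, 0],
    [0, 0, 0],
    [0, 0, 0],
    [0, 0, 0],
    [0, 0, 0],
    [0, 0, 0],
    [0, 0, 0],
  ],
  hand=-1,
)

```text
t: 22.65
ee_pos: [529.3, -350.8, 205.0]
orientation: [-2.331, 2.099, -0.015]
ft_force: [0.3, -0.3, -0.6]
width: 35.3
```

Emit:
jog_arm(
  travel=[
    [0.02, 0.1, 0],
    [0.03, 0.2, 0],
    [0.04, 0.3, 0],
    [0.06, 0.4, 0],
    [0.08, 0.5, 0],
    [0.1, 0.6, 0],
    [0.1, 0.7, 0],
    [0.1, 0.76, 0],
    [0.1, 0.76, 0],
    [0.1, 0.76, 0],
  ],
  dr=[
    [0, 0, 0],
    [0, 0, 0],
    [0, 0, 0],
    [0, 0, 0],
    [0, 0, 0],
    [0, 0, 0],
    [0, 0, 0],
    [0, 0, 0],
    [0, 0, 0],
    [0, 0, 0],
  ],
)

```text
t: 23.65
ee_pos: [569.2, -46.6, 204.9]
orientation: [-2.333, 2.098, -0.015]
ft_force: [-0.2, -0.4, -0.5]
width: 35.2
```

Emit:
jog_arm(
  travel=[
    [0.02, 0.1, 0],
    [0.03, 0.2, 0],
    [0.04, 0.3, 0],
    [0.06, 0.4, 0],
    [0.0775, 0.5, 0],
    [0.0775, 0.6, 0],
    [0.0775, 0.603, 0],
    [0.0775, 0.603, 0],
    [0.0775, 0.603, 0],
    [0.0775, 0.603, 0],
  ],
  dr=[
    [0, 0, 0],
    [0, 0, 0],
    [0, 0, 0],
    [0, 0, 0],
    [0, 0, 0],
    [0, 0, 0],
    [0, 0, 0],
    [0, 0, 0],
    [0, 0, 0],
    [0, 0, 0],
  ],
)

```text
t: 24.65
ee_pos: [600.4, 192.8, 204.9]
orientation: [-2.331, 2.101, -0.015]
ft_force: [1.0, -0.7, -0.2]
width: 35.3
```

Emit:
jog_arm(
  travel=[
    [0, 0.003, -0.08],
    [0, 0.003, -0.15],
    [0, 0.003, -0.2],
    [0, 0.003, -0.24],
    [0, 0.003, -0.27],
    [0, 0.003, -0.285],
    [0, 0.003, -0.295],
    [0, 0.003, -0.302],
    [0, 0.003, -0.302],
    [0, 0.003, -0.302],
  ],
  dr=[
    [0, 0, 0],
    [0, 0, 0],
    [0, 0, 0],
    [0, 0, 0],
    [0, 0, 0],
    [0, 0, 0],
    [0, 0, 0],
    [0, 0, 0],
    [0, 0, 0],
    [0, 0, 0],
  ],
)

```text
t: 25.65
ee_pos: [600.7, 194.2, 84.5]
orientation: [-2.33, 2.1, -0.015]
ft_force: [-0.1, 0.2, -0.7]
width: 35.1
```

Emit:
jog_arm(
  travel=[
    [0, 0, 0],
    [0, 0, 0],
    [0, 0, 0],
    [0, 0, 0],
    [0, 0, 0.03],
    [0, 0, 0.08],
    [0, 0, 0.15],
    [0, 0, 0.23],
    [0, 0, 0.3],
    [0, 0, 0.3],
  ],
  dr=[
    [0, 0, 0],
    [0, 0, 0],
    [0, 0, 0],
    [0, 0, 0],
    [0, 0, 0],
    [0, 0, 0],
    [0, 0, 0],
    [0, 0, 0],
    [0, 0, 0],
    [0, 0, 0],
  ],
  hand=-0.04,
)

```text
t: 26.65
ee_pos: [603.4, 195.0, 210.0]
orientation: [-2.325, 2.095, -0.022]
ft_force: [-0.7, 0.3, 0.0]
width: 42.0
```

```bash
python3 - <<'E'
from h import *
print(telemetry.get_obs()['ee_pos'])
im=snap('wrist','w4.png');slugpix(im,z=90)
slugpix(snap('scene'),z=14)
E
```

```text
[603.3699021  194.99774413 209.97834631]
[407, 343, 21, 67, 572] [471.6  85.4]
[216, 367, 14, 43, 242] [432.2 278.5]
[181, 436, 61, 12, 562] [370.4 289.4]
[203, 215, 14, 15, 168] [ 393.5 -356.4]
[246, 221, 14, 15, 167] [ 436.  -247.7]
[432, 225, 15, 16, 178] [549.9 226. ]
[449, 232, 15, 16, 133] [575.1 260.4]
```

View pics/w4.png

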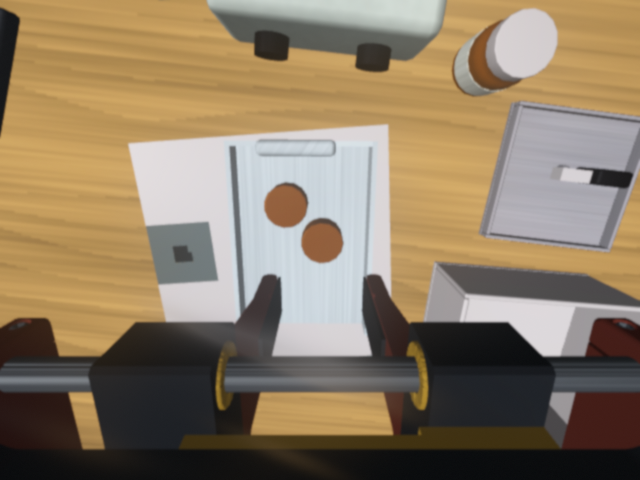

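Two slugs stand in the pan at (286,205) and (322,240). Now the third.

Emit:
jog_arm(
  travel=[
    [-0.03, -0.08, 0],
    [-0.06, -0.16, 0],
    [-0.1, -0.26, 0],
    [-0.13, -0.36, 0],
    [-0.17, -0.46, 0],
    [-0.2, -0.55, 0],
    [-0.2, -0.55, 0],
    [-0.2, -0.55, 0],
    [-0.2, -0.55, 0],
    [-0.2, -0.55, 0],
  ],
  dr=[
    [0, 0, 0],
    [0, 0, 0],
    [0, 0, 0],
    [0, 0, 0],
    [0, 0, 0],
    [0, 0, 0],
    [0, 0, 0],
    [0, 0, 0],
    [0, 0, 0],
    [0, 0, 0],
  ],
  hand=0.5,
)

```text
t: 27.75
ee_pos: [521.2, -24.7, 205.2]
orientation: [-2.331, 2.097, -0.016]
ft_force: [0.7, -0.1, 0.1]
width: 65.6
```

Emit:
jog_arm(
  travel=[
    [-0.03, -0.08, 0],
    [-0.06, -0.16, 0],
    [-0.1, -0.26, 0],
    [-0.13, -0.36, 0],
    [-0.17, -0.46, 0],
    [-0.21, -0.55, 0],
    [-0.213, -0.55, 0],
    [-0.213, -0.55, 0],
    [-0.213, -0.55, 0],
    [-0.213, -0.55, 0],
  ],
  dr=[
    [0, 0, 0],
    [0, 0, 0],
    [0, 0, 0],
    [0, 0, 0],
    [0, 0, 0],
    [0, 0, 0],
    [0, 0, 0],
    [0, 0, 0],
    [0, 0, 0],
    [0, 0, 0],
  ],
)

```text
t: 28.75
ee_pos: [436.6, -243.5, 205.2]
orientation: [-2.333, 2.095, -0.016]
ft_force: [-0.5, 0.5, 0.5]
width: 66.0
```

```bash
python3 - <<'E'
from h import *
from scipy.spatial.transform import Rotation as R
o=telemetry.get_obs();print(o['ee_pos'],o['qpos'].round(2))
r=R.from_rotvec(o['orientation']);want=R.from_rotvec(np.array([0,0,np.deg2rad(-84.2)]))*R.from_rotvec([np.pi,0,0]);print('dr units',((want*r.inv()).as_rotvec()/(np.pi/2)).round(4))
slugpix(snap('wrist'),z=18);slugpix(snap('side'),z=14)
E
```

```text
[ 436.62813634 -243.47622288  205.1500724 ] [-0.53  0.26  1.92  0.    0.95  0.93]
dr units [ 0.0014  0.0073 -0.0039]
[308, 201, 33, 35, 911] [ 436.3 -245.8]
[400, 249, 36, 35, 960] [ 394.2 -353.4]
[453, 342, 30, 68, 905] [ 262.1 -444.7]
[160, 351, 23, 59, 607] [210.4 -79.4]
[373, 216, 10, 10, 84] [ 393.9 -350.1]
[362, 235, 10, 11, 95] [ 436.7 -241.7]
[288, 322, 27, 27, 384] [620.7 153.8]
```

Emit:
jog_arm(
  travel=[
    [0, 0, -0.1],
    [0, 0, -0.2],
    [0, 0, -0.29],
    [0, 0, -0.36],
    [0, 0, -0.41],
    [0, 0, -0.45],
    [0, 0, -0.48],
    [0, 0, -0.5],
    [0, 0, -0.5],
    [0, 0, -0.5],
  ],
  dr=[
    [0, 0.007, -0.004],
    [0, 0.007, -0.004],
    [0, 0.007, -0.004],
    [0, 0.007, -0.004],
    [0, 0.007, -0.004],
    [0, 0.007, -0.004],
    [0, 0.007, -0.004],
    [0, 0.007, -0.004],
    [0, 0.007, -0.004],
    [0, 0.007, -0.004],
  ],
)

```text
t: 29.85
ee_pos: [436.8, -243.7, 5.5]
orientation: [2.33, -2.105, 0.004]
ft_force: [0.4, 0.2, 0.7]
width: 66.0
```

Emit:
jog_arm(
  travel=[
    [0, 0, 0],
    [0, 0, 0],
    [0, 0, 0],
    [0, 0, 0],
    [0, 0, 0],
    [0, 0, 0.05],
    [0, 0, 0.15],
    [0, 0, 0.27],
    [0, 0, 0.39],
    [0, 0, 0.49],
  ],
  dr=[
    [0, 0, 0],
    [0, 0, 0],
    [0, 0, 0],
    [0, 0, 0],
    [0, 0, 0],
    [0, 0, 0],
    [0, 0, 0],
    [0, 0, 0],
    [0, 0, 0],
    [0, 0, 0],
  ],
  hand=-1,
)

```text
t: 30.85
ee_pos: [436.9, -243.7, 204.0]
orientation: [2.33, -2.106, 0.006]
ft_force: [0.3, -0.1, -0.8]
width: 35.6
```

Emit:
jog_arm(
  travel=[
    [0.03, 0.1, 0],
    [0.06, 0.2, 0],
    [0.09, 0.3, 0],
    [0.12, 0.4, 0],
    [0.15, 0.5, 0],
    [0.17, 0.6, 0],
    [0.17, 0.6, 0],
    [0.17, 0.6, 0],
    [0.17, 0.6, 0],
    [0.17, 0.6, 0],
  ],
  dr=[
    [0, 0, 0],
    [0, 0, 0],
    [0, 0, 0],
    [0, 0, 0],
    [0, 0, 0],
    [0, 0, 0],
    [0, 0, 0],
    [0, 0, 0],
    [0, 0, 0],
    [0, 0, 0],
  ],
)

```text
t: 31.85
ee_pos: [504.6, -4.8, 203.9]
orientation: [2.328, -2.107, 0.005]
ft_force: [-0.2, 0.4, -0.5]
width: 35.3
```

Emit:
jog_arm(
  travel=[
    [0.03, 0.1, 0],
    [0.06, 0.2, 0],
    [0.09, 0.3, 0],
    [0.12, 0.4, 0],
    [0.15, 0.5, 0],
    [0.157, 0.557, 0],
    [0.157, 0.557, 0],
    [0.157, 0.557, 0],
    [0.157, 0.557, 0],
    [0.157, 0.557, 0],
  ],
  dr=[
    [0, 0, 0],
    [0, 0, 0],
    [0, 0, 0],
    [0, 0, 0],
    [0, 0, 0],
    [0, 0, 0],
    [0, 0, 0],
    [0, 0, 0],
    [0, 0, 0],
    [0, 0, 0],
  ],
)

```text
t: 32.85
ee_pos: [567.3, 216.5, 203.9]
orientation: [2.326, -2.109, 0.005]
ft_force: [-0.8, 1.2, -0.5]
width: 35.4
```

Emit:
jog_arm(
  travel=[
    [0, 0.006, -0.08],
    [0, 0.006, -0.15],
    [0, 0.006, -0.2],
    [0, 0.006, -0.24],
    [0, 0.006, -0.27],
    [0, 0.006, -0.285],
    [0, 0.006, -0.295],
    [0, 0.006, -0.301],
    [0, 0.006, -0.301],
    [0, 0.006, -0.301],
  ],
  dr=[
    [0, 0, 0],
    [0, 0, 0],
    [0, 0, 0],
    [0, 0, 0],
    [0, 0, 0],
    [0, 0, 0],
    [0, 0, 0],
    [0, 0, 0],
    [0, 0, 0],
    [0, 0, 0],
  ],
)

```text
t: 33.85
ee_pos: [567.6, 219.1, 84.1]
orientation: [2.327, -2.11, 0.006]
ft_force: [0.5, -0.1, -0.0]
width: 35.2
```

Emit:
jog_arm(
  travel=[
    [0, 0, 0],
    [0, 0, 0],
    [0, 0, 0],
    [0, 0, 0],
    [0, 0, 0.03],
    [0, 0, 0.08],
    [0, 0, 0.15],
    [0, 0, 0.23],
    [0, 0, 0.3],
    [0, 0, 0.3],
  ],
  dr=[
    [0, 0, 0],
    [0, 0, 0],
    [0, 0, 0],
    [0, 0, 0],
    [0, 0, 0],
    [0, 0, 0],
    [0, 0, 0],
    [0, 0, 0],
    [0, 0, 0],
    [0, 0, 0],
  ],
  hand=-0.04,
)

```text
t: 34.85
ee_pos: [570.2, 220.0, 209.3]
orientation: [-2.323, 2.106, -0.012]
ft_force: [0.0, -0.2, -0.4]
width: 42.3
```

Emit:
jog_arm(
  travel=[
    [-0.02, -0.1, 0],
    [-0.05, -0.2, 0],
    [-0.08, -0.3, 0],
    [-0.11, -0.4, 0],
    [-0.14, -0.5, 0],
    [-0.17, -0.6, 0],
    [-0.2, -0.7, 0],
    [-0.2, -0.7, 0],
    [-0.2, -0.7, 0],
    [-0.2, -0.7, 0],
  ],
  dr=[
    [0, 0, 0],
    [0, 0, 0],
    [0, 0, 0],
    [0, 0, 0],
    [0, 0, 0],
    [0, 0, 0],
    [0, 0, 0],
    [0, 0, 0],
    [0, 0, 0],
    [0, 0, 0],
  ],
  hand=0.5,
)

```text
t: 35.85
ee_pos: [490.3, -59.4, 209.2]
orientation: [-2.323, 2.105, -0.012]
ft_force: [0.5, 0.9, 0.0]
width: 65.9
```

Emit:
jog_arm(
  travel=[
    [-0.03, -0.1, 0],
    [-0.06, -0.2, 0],
    [-0.09, -0.3, 0],
    [-0.12, -0.4, 0],
    [-0.15, -0.5, 0],
    [-0.2, -0.6, 0],
    [-0.24, -0.7, 0],
    [-0.24, -0.734, 0],
    [-0.24, -0.734, 0],
    [-0.24, -0.734, 0],
  ],
  dr=[
    [0, 0, 0],
    [0, 0, 0],
    [0, 0, 0],
    [0, 0, 0],
    [0, 0, 0],
    [0, 0, 0],
    [0, 0, 0],
    [0, 0, 0],
    [0, 0, 0],
    [0, 0, 0],
  ],
)

```text
t: 36.85
ee_pos: [395.0, -351.7, 208.9]
orientation: [-2.324, 2.104, -0.01]
ft_force: [0.1, -0.0, -0.8]
width: 65.8
```

```bash
python3 - <<'E'
from h import *
o=telemetry.get_obs();print(o['ee_pos'])
slugpix(snap('wrist'),z=18);print();slugpix(snap('scene'),z=14)
E
```

```text
[ 395.03282644 -351.65769066  208.86304689]
[309, 202, 33, 34, 893] [ 393.7 -354.3]

[432, 213, 20, 28, 339] [532.9 238.8]
[203, 215, 14, 15, 168] [ 393.5 -356.4]
[449, 232, 15, 16, 132] [574.9 260.5]
```

Emit:
jog_arm(
  travel=[
    [0, -0.005, -0.1],
    [0, -0.005, -0.2],
    [0, -0.005, -0.29],
    [0, -0.005, -0.36],
    [0, -0.005, -0.41],
    [0, -0.005, -0.45],
    [0, -0.005, -0.48],
    [0, -0.005, -0.5],
    [0, -0.005, -0.51],
    [0, -0.005, -0.51],
  ],
  dr=[
    [0, 0.006, 0],
    [0, 0.006, 0],
    [0, 0.006, 0],
    [0, 0.006, 0],
    [0, 0.006, 0],
    [0, 0.006, 0],
    [0, 0.006, 0],
    [0, 0.006, 0],
    [0, 0.006, 0],
    [0, 0.006, 0],
  ],
)

```text
t: 37.95
ee_pos: [395.2, -353.0, 5.0]
orientation: [-2.33, 2.107, 0.001]
ft_force: [-0.6, 0.8, 0.1]
width: 66.1
```

Emit:
jog_arm(
  travel=[
    [0, 0, 0],
    [0, 0, 0],
    [0, 0, 0],
    [0, 0, 0],
    [0, 0, 0],
    [0, 0, 0.05],
    [0, 0, 0.15],
    [0, 0, 0.27],
    [0, 0, 0.39],
    [0, 0, 0.49],
  ],
  dr=[
    [0, 0, 0],
    [0, 0, 0],
    [0, 0, 0],
    [0, 0, 0],
    [0, 0, 0],
    [0, 0, 0],
    [0, 0, 0],
    [0, 0, 0],
    [0, 0, 0],
    [0, 0, 0],
  ],
  hand=-1,
)

```text
t: 38.95
ee_pos: [395.2, -353.1, 203.5]
orientation: [-2.33, 2.107, -0.001]
ft_force: [0.4, -0.7, -0.9]
width: 35.1
```

Emit:
jog_arm(
  travel=[
    [0.03, 0.1, 0],
    [0.06, 0.2, 0],
    [0.09, 0.3, 0],
    [0.12, 0.4, 0],
    [0.15, 0.5, 0],
    [0.17, 0.6, 0],
    [0.18, 0.7, 0],
    [0.18, 0.7, 0],
    [0.18, 0.7, 0],
    [0.18, 0.7, 0],
  ],
  dr=[
    [0, 0, 0],
    [0, 0, 0],
    [0, 0, 0],
    [0, 0, 0],
    [0, 0, 0],
    [0, 0, 0],
    [0, 0, 0],
    [0, 0, 0],
    [0, 0, 0],
    [0, 0, 0],
  ],
)

```text
t: 39.95
ee_pos: [467.1, -73.8, 203.5]
orientation: [-2.33, 2.107, -0.002]
ft_force: [0.5, -0.7, 0.4]
width: 35.6
```

Emit:
jog_arm(
  travel=[
    [0.03, 0.1, 0],
    [0.06, 0.2, 0],
    [0.09, 0.3, 0],
    [0.12, 0.4, 0],
    [0.15, 0.5, 0],
    [0.17, 0.6, 0],
    [0.1835, 0.657, 0],
    [0.1835, 0.657, 0],
    [0.1835, 0.657, 0],
    [0.1835, 0.657, 0],
  ],
  dr=[
    [0, 0, 0],
    [0, 0, 0],
    [0, 0, 0],
    [0, 0, 0],
    [0, 0, 0],
    [0, 0, 0],
    [0, 0, 0],
    [0, 0, 0],
    [0, 0, 0],
    [0, 0, 0],
  ],
)

```text
t: 40.95
ee_pos: [540.4, 187.2, 203.3]
orientation: [2.327, -2.109, 0.001]
ft_force: [-1.2, 0.0, -1.0]
width: 35.2
```

Emit:
jog_arm(
  travel=[
    [0, 0.003, -0.08],
    [0, 0.003, -0.15],
    [0, 0.003, -0.2],
    [0, 0.003, -0.24],
    [0, 0.003, -0.27],
    [0, 0.003, -0.285],
    [0, 0.003, -0.295],
    [0, 0.003, -0.301],
    [0, 0.003, -0.301],
    [0, 0.003, -0.301],
  ],
  dr=[
    [0, 0, 0],
    [0, 0, 0],
    [0, 0, 0],
    [0, 0, 0],
    [0, 0, 0],
    [0, 0, 0],
    [0, 0, 0],
    [0, 0, 0],
    [0, 0, 0],
    [0, 0, 0],
  ],
)

```text
t: 41.95
ee_pos: [540.7, 188.5, 83.4]
orientation: [-2.328, 2.109, -0.002]
ft_force: [-0.3, 0.3, -0.9]
width: 35.6
```

Emit:
jog_arm(
  travel=[
    [0, 0, 0],
    [0, 0, 0],
    [0, 0, 0],
    [0, 0, 0],
    [0, 0, 0.03],
    [0, 0, 0.08],
    [0, 0, 0.15],
    [0, 0, 0.25],
    [0, 0, 0.35],
    [0, 0, 0.4],
  ],
  dr=[
    [0, 0, 0],
    [0, 0, 0],
    [0, 0, 0],
    [0, 0, 0],
    [0, 0, 0],
    [0, 0, 0],
    [0, 0, 0],
    [0, 0, 0],
    [0, 0, 0],
    [0, 0, 0],
  ],
  hand=-0.04,
)

```text
t: 42.95
ee_pos: [542.1, 189.0, 248.1]
orientation: [-2.324, 2.106, -0.006]
ft_force: [0.2, -0.0, -0.4]
width: 41.9
```

Emit:
jog_arm(
  travel=[
    [-0.02, -0.1, 0],
    [-0.04, -0.2, 0],
    [-0.06, -0.3, 0.05],
    [-0.1, -0.4, 0.1],
    [-0.1, -0.5, 0.1],
    [-0.1, -0.5, 0.1],
    [-0.1, -0.5, 0.1],
    [-0.1, -0.5, 0.1],
    [-0.1, -0.5, 0.1],
    [-0.1, -0.5, 0.1],
  ],
  dr=[
    [0, 0, 0.09],
    [0, 0, 0.18],
    [0, 0, 0.27],
    [0, 0, 0.36],
    [0, 0, 0.45],
    [0, 0, 0.54],
    [0, 0, 0.63],
    [0, 0, 0.72],
    [0, 0, 0.81],
    [0, 0, 0.9],
  ],
  hand=0,
)

```text
t: 43.95
ee_pos: [502.0, -11.1, 289.0]
orientation: [-3.134, 0.083, -0.001]
ft_force: [0.1, -1.0, -0.5]
width: 43.8
```

```bash
python3 - <<'E'
from h import *
from scipy.spatial.transform import Rotation as R
o=telemetry.get_obs();print(o['ee_pos'],o['qpos'].round(2),o['orientation'])
for n in('scene','side','wrist'):
  im=snap(n,'p_%s.png'%n); slugpix(im,z=90 if n!='wrist' else 98); C=cloud(im);Z=C[...,2]
  for lo,hi in((150,163),(57,64),(95,101)):
    m=(Z>lo)&(Z<hi)&(C[...,0]>400)&(C[...,0]<720)&(C[...,1]>60)&(C[...,1]<400); k,l,s,_=cv2.connectedComponentsWithStats(m.astype(np.uint8))
    if k>1:
      i=1+s[1:,4].argmax(); print(n,lo,s[i,4],cv2.minAreaRect(C[l==i][:,:2].astype(np.float32)))
i=cv2.imread('pics/p_scene.png')[160:300,370:530];j=cv2.imread('pics/p_wrist.png')
cv2.imwrite('pics/c5.png',np.hstack([cv2.resize(i,(400,350)),cv2.resize(j,(400,300))[:, :][np.r_[0:300,[0]*50]]]))
E
```

```text
[502.00003272 -11.11372234 288.96638916] [-0.05  0.16  1.83  0.01  1.15  0.  ] [-3.13401875e+00  8.31232886e-02 -1.03579427e-03]
[422, 207, 14, 15, 166] [539.3 186.6]
[432, 214, 21, 27, 339] [584.4 204.8]
[449, 232, 15, 16, 133] [623.  224.4]
scene 150 99 ((676.1419677734375, 218.02137756347656), (12.23886775970459, 48.96917724609375), 6.4550347328186035)
scene 57 3221 ((569.7158813476562, 239.35122680664062), (233.79296875, 233.93905639648438), 10.058772087097168)
scene 95 233 ((586.0205688476562, 205.591064453125), (34.28743362426758, 78.2445068359375), 51.24782943725586)
[288, 321, 53, 28, 767] [584.1 210.9]
side 150 84 ((675.1304321289062, 222.0691680908203), (9.554322242736816, 51.06899642944336), 6.6616692543029785)
side 57 4312 ((568.719482421875, 242.9276885986328), (230.30392456054688, 232.88092041015625), 9.866512298583984)
side 95 147 ((626.6806640625, 230.2255401611328), (32.63301467895508, 34.24797058105469), 4.912302494049072)
[497, 316, 32, 10, 177] [ 717.2 -146.6]
[411, 341, 22, 69, 524] [ 615.6 -212. ]
[215, 348, 7, 23, 83] [ 367.8 -176.5]
[211, 381, 16, 29, 252] [ 358.6 -232.2]
wrist 57 9272 ((580.5137939453125, 175.5390625), (230.56427001953125, 98.41404724121094), 9.903590202331543)
wrist 95 1208 ((600.7581787109375, 160.14678955078125), (170.87588500976562, 20.56022071838379), 6.687033653259277)
```

View pics/c5.png

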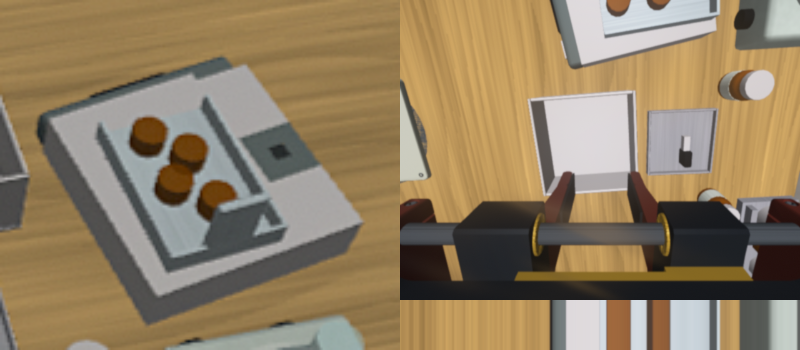

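All four slugs stand on the pan in a zigzag in the left half of the picture, around (180,160), and the plug is in the dish. The pan settles while I go to the handle.

Emit:
jog_arm(
  travel=[
    [0.06, 0.08, 0],
    [0.12, 0.16, 0],
    [0.18, 0.24, 0],
    [0.24, 0.32, 0],
    [0.3, 0.4, 0],
    [0.36, 0.48, 0],
    [0.42, 0.56, 0],
    [0.434, 0.573, 0],
    [0.434, 0.573, 0],
    [0.434, 0.573, 0],
  ],
  dr=[
    [0, 0, 0.01],
    [0, 0, 0.03],
    [0, 0, 0.05],
    [0, 0, 0.07],
    [0, 0, 0.09],
    [0, 0, 0.102],
    [0, 0, 0.102],
    [0, 0, 0.102],
    [0, 0, 0.102],
    [0, 0, 0.102],
  ],
)

```text
t: 45.1
ee_pos: [675.0, 217.3, 288.6]
orientation: [-3.132, -0.152, 0.001]
ft_force: [-0.4, -0.1, 0.2]
width: 43.6
```

Emit:
jog_arm(
  travel=[
    [0, 0, -0.05],
    [0, 0, -0.1],
    [0, 0, -0.16],
    [0, 0, -0.22],
    [0, 0, -0.22],
    [0, 0, -0.22],
    [0, 0, -0.22],
    [0, 0, -0.22],
    [0, 0, -0.22],
    [0, 0, -0.22],
  ],
  dr=[
    [0, 0, 0],
    [0, 0, 0],
    [0, 0, 0],
    [0, 0, 0],
    [0, 0, 0],
    [0, 0, 0],
    [0, 0, 0],
    [0, 0, 0],
    [0, 0, 0],
    [0, 0, 0],
  ],
)

```text
t: 46.1
ee_pos: [675.2, 217.4, 201.3]
orientation: [-3.132, -0.152, -0.0]
ft_force: [-0.3, 0.3, -1.2]
width: 43.7
```

```bash
python3 - <<'E'
from h import *
o=telemetry.get_obs();print(o['ee_pos'],o['orientation'],o['qpos'].round(2))
im=snap('side','s6.png');i=im['pixels'][180:380,220:400,::-1]
cv2.imwrite('pics/c6.png',cv2.resize(i,None,fx=3,fy=3,interpolation=cv2.INTER_CUBIC))
E
```

```text
[675.19330822 217.43463429 201.30762838] [-3.13176538e+00 -1.51584922e-01 -5.93318975e-05] [0.29 0.57 1.44 0.01 1.13 0.19]
```

View pics/c6.png

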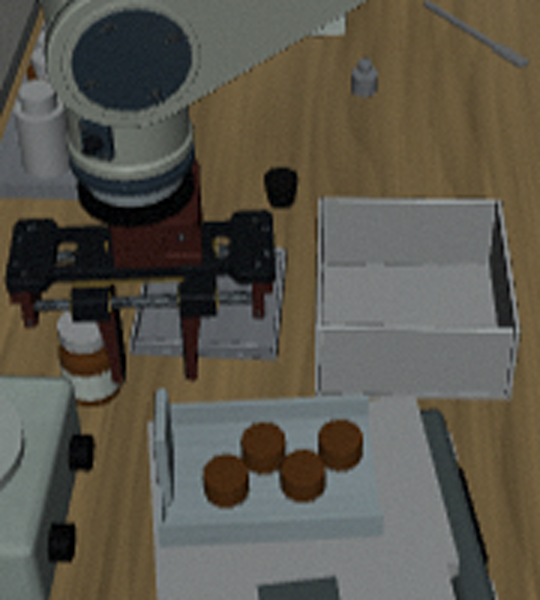

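The fingers stand above the handle at (162,395), and the slugs are in the pan. I'll go down and grip.

Emit:
jog_arm(
  travel=[
    [0, 0, -0.04],
    [0, 0, -0.08],
    [0, 0, -0.11],
    [0, 0, -0.14],
    [0, 0, -0.16],
    [0, 0, -0.18],
    [0, 0, -0.195],
    [0, 0, -0.205],
    [0, 0, -0.205],
    [0, 0, -0.205],
  ],
  dr=[
    [0, 0, 0],
    [0, 0, 0],
    [0, 0, 0],
    [0, 0, 0],
    [0, 0, 0],
    [0, 0, 0],
    [0, 0, 0],
    [0, 0, 0],
    [0, 0, 0],
    [0, 0, 0],
  ],
)

```text
t: 47.15
ee_pos: [675.3, 217.5, 119.4]
orientation: [-3.132, -0.152, -0.0]
ft_force: [1.0, -0.3, 0.3]
width: 43.8
```

Emit:
jog_arm(
  travel=[
    [0, 0, 0],
    [0, 0, 0],
    [0, 0, 0],
    [0, 0, 0],
    [0, 0, 0],
    [0, 0, 0],
    [0, 0, 0],
    [0, 0, 0],
    [0, 0, 0],
    [0, 0, 0],
  ],
  dr=[
    [0, 0, 0],
    [0, 0, 0],
    [0, 0, 0],
    [0, 0, 0],
    [0, 0, 0],
    [0, 0, 0],
    [0, 0, 0],
    [0, 0, 0],
    [0, 0, 0],
    [0, 0, 0],
  ],
  hand=-1,
)

```text
t: 48.15
ee_pos: [675.3, 217.5, 119.5]
orientation: [-3.132, -0.152, -0.0]
ft_force: [-1.7, -0.6, 3.1]
width: 9.9
```

Emit:
jog_arm(
  travel=[
    [0, 0, 0.005],
    [0, 0, 0.01],
    [0, 0, 0.02],
    [0, 0, 0.03],
    [0, 0, 0.045],
    [0, 0, 0.06],
    [0, 0, 0.075],
    [0, 0, 0.09],
    [0, 0, 0.1],
    [0, 0, 0.1],
  ],
  dr=[
    [0, 0, 0],
    [0, 0, 0],
    [0, 0, 0],
    [0, 0, 0],
    [0, 0, 0],
    [0, 0, 0],
    [0, 0, 0],
    [0, 0, 0],
    [0, 0, 0],
    [0, 0, 0],
  ],
)

```text
t: 49.15
ee_pos: [675.8, 217.6, 160.5]
orientation: [-3.131, -0.152, -0.003]
ft_force: [0.5, 0.1, -3.4]
width: 9.9
```

```bash
python3 - <<'E'
from h import *
o=telemetry.get_obs();print(o['ee_pos'],o['orientation'],o['moment'])
for n in('side','scene'):
  im=snap(n,'l_%s.png'%n);C=cloud(im);slugpix(im,z=130)
  # fit plane to pan floor points
  x,y,z=C[...,0],C[...,1],C[...,2]
  m=(abs(x-590)<70)&(abs(y-208)<48)&(z>90)&(z<160)
  P=C[m]; A=np.c_[P[:,0]-591,P[:,1]-208,np.ones(len(P))]
  w=np.ones(len(P),bool)
  for _ in range(12):
    c=np.linalg.lstsq(A[w],P[w,2],rcond=None)[0]; r=P[:,2]-A@c; w=(r<2.5)&(r>-6)
  print(n,c,w.sum(),len(P))
E
```

```text
[675.78510699 217.61498209 160.50611362] [-3.13136700e+00 -1.51603683e-01 -2.50106264e-03] [-0.07383646 -0.3145433   0.05681628]
[287, 309, 54, 28, 804] [584.9 210.3]
side [3.04236570e-03 3.99372769e-03 1.15738484e+02] 905 1920
[425, 196, 15, 16, 181] [539.9 187.2]
[435, 203, 22, 29, 368] [585.  205.4]
[453, 222, 12, 16, 116] [623.6 221.8]
scene [-8.86095908e-04 -5.85588390e-03  1.15790828e+02] 691 1523
```

The pan is lifted level with no sag and the slugs are in place. I'll carry it gently to the tub.

Emit:
jog_arm(
  travel=[
    [0, 0, 0.02],
    [0, -0.01, 0.04],
    [0, -0.03, 0.06],
    [0, -0.06, 0.08],
    [0, -0.1, 0.1],
    [0, -0.15, 0.115],
    [0, -0.2, 0.125],
    [0, -0.25, 0.125],
    [0.003, -0.29, 0.125],
    [0.005, -0.31, 0.125],
  ],
  dr=[
    [0, 0, 0],
    [0, 0, 0],
    [0, 0, -0.005],
    [0, 0, -0.01],
    [0, 0, -0.015],
    [0, 0, -0.02],
    [0, 0, -0.025],
    [0, 0, -0.03],
    [0, 0, -0.035],
    [0, 0, -0.04],
  ],
)

```text
t: 50.25
ee_pos: [677.1, 91.1, 209.1]
orientation: [-3.135, -0.05, 0.001]
ft_force: [-0.3, 0.4, -4.2]
width: 9.9
```

Emit:
jog_arm(
  travel=[
    [0, -0.01, 0],
    [0, -0.03, 0],
    [0, -0.07, 0],
    [0, -0.12, 0],
    [0, -0.17, 0],
    [0.003, -0.22, 0],
    [0.005, -0.26, 0],
    [0.005, -0.29, 0],
    [0.005, -0.305, 0],
    [0.005, -0.31, 0],
  ],
  dr=[
    [0, 0, 0],
    [0, 0, -0.005],
    [0, 0, -0.01],
    [0, 0, -0.015],
    [0, 0, -0.02],
    [0, 0, -0.025],
    [0, 0, -0.03],
    [0, 0, -0.03],
    [0, 0, -0.03],
    [0, 0, -0.03],
  ],
)

```text
t: 51.25
ee_pos: [679.1, -33.6, 209.1]
orientation: [-3.135, 0.026, 0.0]
ft_force: [0.2, -0.8, -4.2]
width: 9.9
```

```bash
python3 - <<'E'
from h import *
o=telemetry.get_obs();print(o['ee_pos'],o['orientation'],o['qpos'].round(2))
for n in('side','scene'):
  im=snap(n,'t_%s.png'%n);slugpix(im,z=180)
E
```

```text
[679.10616664 -33.63076391 209.1165086 ] [-3.13544488e+00  2.55178893e-02  4.17467529e-04] [-0.07  0.52  1.51  0.01  1.12 -0.06]
[294, 231, 47, 20, 503] [591.6 -27.6]
[262, 235, 17, 10, 97] [710.8 -24.4]
[331, 195, 14, 21, 181] [539.6 -49.2]
[337, 220, 12, 17, 164] [603.2 -52.7]
```

View pics/t_side.png

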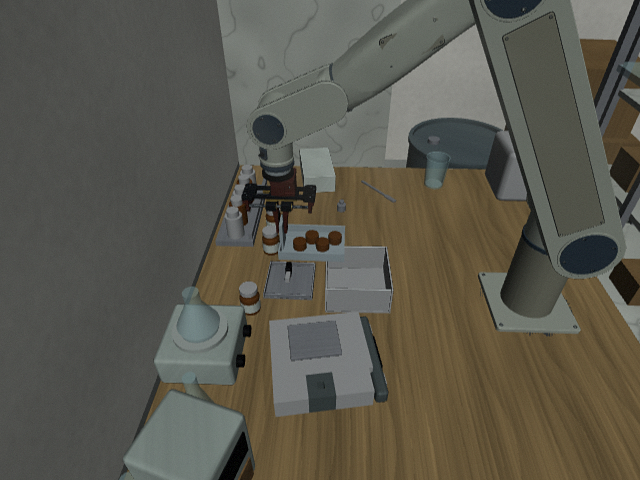

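The pan is level over the tub's far edge with four slugs at about (317,241), and the plate is bare. I'll tip slowly about the lip.

Emit:
jog_arm(
  travel=[
    [-0.005, 0, -0.003],
    [-0.01, 0, -0.006],
    [-0.015, 0, -0.009],
    [-0.02, 0, -0.012],
    [-0.025, 0, -0.015],
    [-0.03, 0, -0.018],
    [-0.035, 0, -0.021],
    [-0.04, 0, -0.024],
    [-0.044, 0, -0.027],
    [-0.048, 0, -0.03],
  ],
  dr=[
    [0, -0.022, 0],
    [0, -0.044, 0],
    [0, -0.067, 0],
    [0, -0.089, 0],
    [0, -0.111, 0],
    [0, -0.133, 0],
    [0, -0.156, 0],
    [0, -0.178, 0],
    [0, -0.2, 0],
    [0, -0.222, 0],
  ],
)

```text
t: 52.35
ee_pos: [659.6, -31.8, 197.1]
orientation: [-3.085, 0.021, -0.544]
ft_force: [-0.4, 0.4, -4.6]
width: 10.1
```

Emit:
jog_arm(
  travel=[
    [-0.009, 0, 0.012],
    [-0.018, 0, 0.023],
    [-0.028, 0, 0.035],
    [-0.038, 0, 0.046],
    [-0.048, 0, 0.057],
    [-0.059, 0, 0.067],
    [-0.07, 0, 0.077],
    [-0.081, 0, 0.087],
    [-0.093, 0, 0.096],
    [-0.105, 0, 0.105],
  ],
  dr=[
    [0, -0.022, 0],
    [0, -0.044, 0],
    [0, -0.067, 0],
    [0, -0.089, 0],
    [0, -0.111, 0],
    [0, -0.133, 0],
    [0, -0.156, 0],
    [0, -0.178, 0],
    [0, -0.2, 0],
    [0, -0.222, 0],
  ],
)

```text
t: 53.35
ee_pos: [617.2, -30.8, 239.4]
orientation: [-2.94, 0.016, -1.071]
ft_force: [0.0, 0.8, -3.3]
width: 9.8
```

```bash
python3 - <<'E'
from h import *
o=telemetry.get_obs();print(o['ee_pos'],o['orientation'],o['qpos'].round(2),o['ft_force'])
for n in('side','scene'):
  im=snap(n,'u_%s.png'%n);slugpix(im,z=10)
E
```

```text
[617.15505087 -30.75278812 239.41403516] [-2.9403983   0.01564075 -1.07125474] [-0.11  0.21  2.11  0.55  0.15 -0.61] [ 0.02333656  0.76554853 -3.26973599]
[317, 243, 23, 15, 217] [ 561.1 -190.5]
[334, 256, 20, 16, 196] [ 510.  -128.5]
[330, 209, 14, 15, 149] [440.5 -23. ]
```

```bash
python3 - <<'E'
from h import *
a=load('side')['pixels'][190:330,230:410,::-1];b=load('scene')['pixels'][130:290,270:450,::-1]
cv2.imwrite('pics/c8.png',np.hstack([cv2.resize(a,(400,320)),cv2.resize(b,(400,320))]))
E
```

```text
(no output)
```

View pics/c8.png

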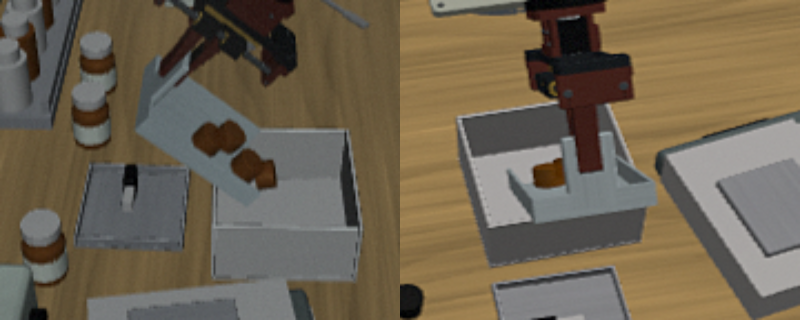

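The slugs are sliding towards the lip and still on the pan, as the left view shows at about (240,155). I'll wait and watch.

Emit:
jog_arm(
  travel=[
    [0, 0, 0],
    [0, 0, 0],
    [0, 0, 0],
    [0, 0, 0],
    [0, 0, 0],
    [0, 0, 0],
    [0, 0, 0],
    [0, 0, 0],
    [0, 0, 0],
    [0, 0, 0],
  ],
  dr=[
    [0, 0, 0],
    [0, 0, 0],
    [0, 0, 0],
    [0, 0, 0],
    [0, 0, 0],
    [0, 0, 0],
    [0, 0, 0],
    [0, 0, 0],
    [0, 0, 0],
    [0, 0, 0],
  ],
)

```text
t: 54.45
ee_pos: [616.1, -30.7, 238.7]
orientation: [-2.941, 0.017, -1.068]
ft_force: [-0.2, -0.1, -2.1]
width: 9.8
```

```bash
python3 - <<'E'
from h import *
o=telemetry.get_obs();print(o['ee_pos'],o['orientation'],o['qpos'].round(2),o['ft_force'])
for n in('side','scene'):
  im=snap(n,'v_%s.png'%n);slugpix(im,z=15)
E
```

```text
[616.14622104 -30.71230756 238.73674071] [-2.94093955  0.01693852 -1.06780608] [-0.11  0.21  2.11  0.55  0.15 -0.61] [-0.19894661 -0.14041213 -2.07043436]
[364, 264, 12, 12, 93] [432.4 -99.3]
[346, 272, 8, 11, 61] [492.9 -63.5]
[334, 201, 10, 18, 108] [426.5 -13.8]
[305, 209, 13, 14, 129] [426.9 -91. ]
```

The wrist force is down to the empty pan's weight (2.1 N). I'll level it while rising.

Emit:
jog_arm(
  travel=[
    [0.01, 0, 0.02],
    [0.03, 0, 0.04],
    [0.045, 0, 0.05],
    [0.06, 0, 0.06],
    [0.08, 0, 0.06],
    [0.1, 0, 0.06],
    [0.12, 0, 0.06],
    [0.14, 0, 0.06],
    [0.16, 0, 0.06],
    [0.16, 0, 0.06],
  ],
  dr=[
    [0, 0.045, 0],
    [0, 0.09, 0],
    [0, 0.135, 0],
    [0, 0.18, 0],
    [0, 0.225, 0],
    [0, 0.27, 0],
    [0, 0.315, 0],
    [0, 0.36, 0],
    [0, 0.405, 0],
    [0, 0.443, 0],
  ],
)

```text
t: 55.55
ee_pos: [681.5, -30.7, 262.7]
orientation: [-3.133, 0.023, 0.001]
ft_force: [0.4, 0.3, -2.2]
width: 9.9
```

```bash
python3 - <<'E'
from h import *
from scipy.spatial.transform import Rotation as R
o=telemetry.get_obs();print(o['ee_pos'],o['orientation'],o['qpos'].round(2),o['ft_force'])
r=R.from_rotvec(o['orientation'])
for yaw in(-1.0,10.0):
  want=R.from_rotvec([0,0,np.deg2rad(yaw)])*R.from_rotvec([np.pi,0,0]);print('dr',((want*r.inv()).as_rotvec()/(np.pi/2)).round(4))
for n in('side','scene'):
  im=snap(n,'v_%s.png'%n);slugpix(im,z=17)
  C=cloud(im);x,y,z=C[...,0],C[...,1],C[...,2]
  m=(abs(x-600)<65)&(abs(y+32)<45)&(z>180)&(z<260)
  P=C[m];A=np.c_[P[:,0]-595,P[:,1]+32,np.ones(len(P))];w=np.ones(len(P),bool)
  for _ in range(12):
    c=np.linalg.lstsq(A[w],P[w,2],rcond=None)[0];q=P[:,2]-A@c;w=abs(q)<4
  print('floor',c,w.sum(),len(P))
  for lo,hi in((300,310),):
    m=(z>285)&(z<312)&(abs(x-680)<40)&(abs(y+32)<50)
  m=(z>68)&(z<79)&(abs(x-585)<80)&(abs(y-208)<70);print('plate',cv2.minAreaRect(C[m][:,:2].astype(np.float32)),m.sum())
E
```

```text
[681.47024124 -30.7121298  262.72295773] [-3.13330470e+00  2.28114994e-02  6.41947406e-04] [-0.07  0.47  1.46  0.01  1.21 -0.05] [ 0.35881877  0.26042735 -2.1760648 ]
dr [-0.0052 -0.0002 -0.0018]
dr [-0.0052 -0.0007  0.1204]
[364, 264, 12, 12, 89] [432.6 -97.7]
[345, 272, 9, 11, 73] [494.9 -63.1]
floor [-2.68563232e-03  6.63265858e-03  2.18168531e+02] 895 897
plate ((584.811767578125, 210.30125427246094), (119.69186401367188, 101.59825897216797), 10.156842231750488) 1631
[305, 209, 13, 14, 129] [428.3 -91.1]
[321, 226, 9, 13, 77] [489.1 -65.4]
floor [-1.56736379e-03 -5.07038211e-03  2.19202054e+02] 890 905
plate ((586.2337646484375, 206.50640869140625), (122.25951385498047, 101.52151489257812), 10.372273445129395) 1543
```

View pics/v_side.png

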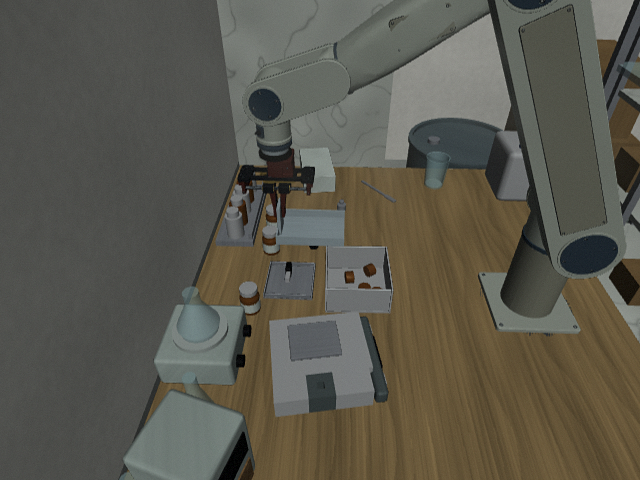

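All four slugs are in the tub, at about (362,278), and the pan is empty and level. I'll take it back to the plate.

Emit:
jog_arm(
  travel=[
    [0, 0.04, 0],
    [0, 0.1, 0],
    [0, 0.18, 0],
    [-0.005, 0.26, 0],
    [-0.01, 0.34, 0],
    [-0.015, 0.42, 0],
    [-0.02, 0.5, 0],
    [-0.028, 0.57, 0],
    [-0.032, 0.61, 0],
    [-0.032, 0.634, 0],
  ],
  dr=[
    [-0.005, 0, 0.01],
    [-0.005, 0, 0.02],
    [-0.005, 0, 0.04],
    [-0.005, 0, 0.06],
    [-0.005, 0, 0.08],
    [-0.005, 0, 0.1],
    [-0.005, 0, 0.12],
    [-0.005, 0, 0.12],
    [-0.005, 0, 0.12],
    [-0.005, 0, 0.12],
  ],
)

```text
t: 56.65
ee_pos: [667.9, 224.7, 262.2]
orientation: [-3.129, -0.276, -0.001]
ft_force: [-0.2, -0.5, -1.8]
width: 9.8
```

Emit:
jog_arm(
  travel=[
    [0, 0, -0.05],
    [0, 0, -0.1],
    [0, 0, -0.15],
    [0, 0, -0.2],
    [0, 0, -0.24],
    [0, 0, -0.26],
    [0, 0, -0.28],
    [0, 0, -0.29],
    [0, 0, -0.3],
    [0, 0, -0.3],
  ],
  dr=[
    [0, 0, 0],
    [0, 0, 0],
    [0, 0, 0],
    [0, 0, 0],
    [0, 0, 0],
    [0, 0, 0],
    [0, 0, 0],
    [0, 0, 0],
    [0, 0, 0],
    [0, 0, 0],
  ],
)

```text
t: 57.65
ee_pos: [667.9, 224.7, 142.1]
orientation: [-3.129, -0.276, -0.001]
ft_force: [1.1, -0.0, -1.5]
width: 10.1
```

```bash
python3 - <<'E'
from h import *
from scipy.spatial.transform import Rotation as R
o=telemetry.get_obs();print(o['ee_pos'])
r=R.from_rotvec(o['orientation'])
want=R.from_rotvec([0,0,np.deg2rad(10)])*R.from_rotvec([np.pi,0,0]);print('dr',((want*r.inv()).as_rotvec()/(np.pi/2)).round(4))
E
```

```text
[667.91505426 224.68541384 142.14082019]
dr [-0.0004  0.0004 -0.0009]
```

Emit:
jog_arm(
  travel=[
    [0.0025, -0.0045, -0.01],
    [0.0025, -0.0045, -0.02],
    [0.0025, -0.0045, -0.028],
    [0.0025, -0.0045, -0.035],
    [0.0025, -0.0045, -0.041],
    [0.0025, -0.0045, -0.046],
    [0.0025, -0.0045, -0.05],
    [0.0025, -0.0045, -0.053],
    [0.0025, -0.0045, -0.055],
    [0.0025, -0.0045, -0.056],
  ],
  dr=[
    [0, 0, 0],
    [0, 0, 0],
    [0, 0, 0],
    [0, 0, 0],
    [0, 0, 0],
    [0, 0, 0],
    [0, 0, 0],
    [0, 0, 0],
    [0, 0, 0],
    [0, 0, 0],
  ],
)

```text
t: 58.65
ee_pos: [669.0, 222.9, 119.8]
orientation: [-3.129, -0.276, -0.001]
ft_force: [0.9, -0.0, 0.7]
width: 9.8
```

Touching the plate (force +0.7 N). I'll release and rise.

Emit:
jog_arm(
  travel=[
    [0, 0, 0],
    [0, 0, 0],
    [0, 0, 0],
    [0, 0, 0],
    [0, 0, 0],
    [0, 0, 0],
    [0, 0, 0],
    [0, 0, 0],
    [0, 0, 0],
    [0, 0, 0],
  ],
  dr=[
    [0, 0, 0],
    [0, 0, 0],
    [0, 0, 0],
    [0, 0, 0],
    [0, 0, 0],
    [0, 0, 0],
    [0, 0, 0],
    [0, 0, 0],
    [0, 0, 0],
    [0, 0, 0],
  ],
  hand=0,
)

```text
t: 59.65
ee_pos: [669.0, 222.9, 119.8]
orientation: [-3.129, -0.276, -0.001]
ft_force: [0.7, -1.0, -0.5]
width: 43.7
```

Emit:
jog_arm(
  travel=[
    [0, 0, 0.02],
    [0, 0, 0.05],
    [0, 0, 0.1],
    [0, 0, 0.2],
    [0, 0, 0.3],
    [0, 0, 0.4],
    [0, -0.1, 0.4],
    [0, -0.2, 0.4],
    [0, -0.3, 0.4],
    [0, -0.4, 0.4],
  ],
  dr=[
    [0, 0, 0],
    [0, 0, 0],
    [0, 0, 0],
    [0, 0, 0],
    [0, 0, 0],
    [0, 0, 0],
    [0, 0, 0],
    [0, 0, 0],
    [0, 0, 0],
    [0, 0, 0],
  ],
)

```text
t: 60.65
ee_pos: [669.0, 61.6, 281.5]
orientation: [-3.129, -0.277, -0.004]
ft_force: [0.9, -0.2, 0.1]
width: 43.8
```

Emit:
jog_arm(
  travel=[
    [-0.1, -0.1, 0],
    [-0.2, -0.2, 0],
    [-0.25, -0.3, 0],
    [-0.25, -0.4, 0],
    [-0.25, -0.5, 0],
    [-0.25, -0.6, 0],
    [-0.25, -0.7, 0],
    [-0.25, -0.7, 0],
    [-0.25, -0.7, 0],
    [-0.25, -0.7, 0],
  ],
  dr=[
    [0, 0, 0],
    [0, 0, 0],
    [0, 0, 0],
    [0, 0, 0],
    [0, 0, 0],
    [0, 0, 0],
    [0, 0, 0],
    [0, 0, 0],
    [0, 0, 0],
    [0, 0, 0],
  ],
)

```text
t: 61.65
ee_pos: [569.0, -217.6, 282.1]
orientation: [-3.129, -0.277, -0.005]
ft_force: [0.2, -0.5, -0.1]
width: 44.1
```

```bash
python3 - <<'E'
from h import *
o=telemetry.get_obs();print(o['ee_pos'],o['t'])
for n in('side','scene'):
  im=snap(n,'z_%s.png'%n);slugpix(im,z=17)
  C=cloud(im);x,y,z=C[...,0],C[...,1],C[...,2]
  b=(x>460)&(x<720)&(y>90)&(y<380)
  for lo,hi,l in((73,80,'floor'),(57,64,'deck'),(150,162,'handle')):
    m=b&(z>lo)&(z<hi);k,lb,s,_=cv2.connectedComponentsWithStats(m.astype(np.uint8));i=1+s[1:,4].argmax();P=C[lb==i]
    print(n,l,cv2.minAreaRect(P[:,:2].astype(np.float32)),np.linalg.lstsq(np.c_[P[:,:2],np.ones(len(P))],P[:,2],rcond=None)[0][:2].round(4))
a=load('side')['pixels'][180:400,210:420,::-1];b=load('scene')['pixels'][150:350,270:530,::-1]
cv2.imwrite('pics/c9.png',np.hstack([cv2.resize(a,(400,420)),cv2.resize(b,(400,308))[np.r_[0:308,[0]*112]]]))
E
```

```text
[ 568.98081859 -217.57560656  282.05446793] 61.65
[364, 264, 12, 12, 87] [432.2 -96.9]
[345, 272, 9, 11, 72] [494.6 -63.1]
side floor ((590.0096435546875, 202.83729553222656), (166.24630737304688, 99.90953063964844), 10.647608757019043) [ 0.0005 -0.0014]
side deck ((568.7487182617188, 242.80250549316406), (230.5894775390625, 233.14013671875), 10.114311218261719) [-0.0001  0.0009]
side handle ((668.6836547851562, 228.233642578125), (9.853200912475586, 49.15154266357422), 10.610098838806152) [ 0.0583 -0.0024]
[335, 201, 14, 24, 268] [434.6  -9. ]
[305, 209, 13, 14, 129] [428.5 -91.3]
[321, 225, 14, 14, 136] [489.  -58.9]
scene floor ((583.231201171875, 214.3985595703125), (157.07241821289062, 104.2996826171875), 9.450368881225586) [-0.0021  0.0005]
scene deck ((570.1233520507812, 239.29071044921875), (233.21176147460938, 233.70736694335938), 9.955826759338379) [-0.001  -0.0007]
scene handle ((670.8614501953125, 222.13998413085938), (11.03746223449707, 51.56505584716797), 11.395318984985352) [-0.1823 -0.007 ]
```

View pics/c9.png

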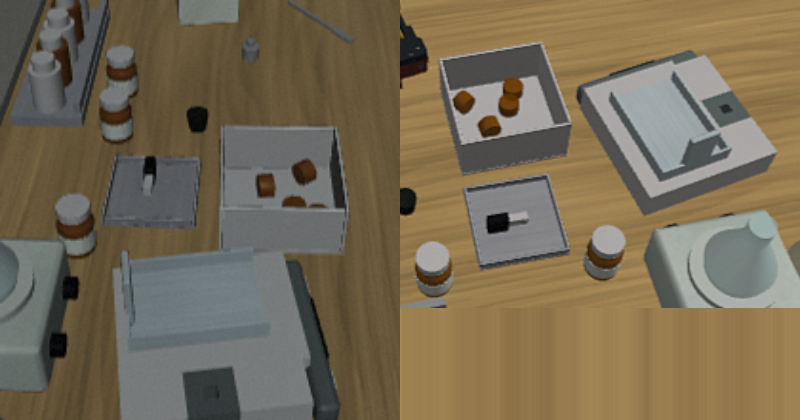

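All four slugs lie in the tub, the plug is in the dish, and the empty pan stands level on the plate. Handing in.

```bash
python3 -c "
from workcell import ticket;print(ticket.close_job())"
```

```text
the job is handed in; nothing more can be done
None
```

The job is done and handed in at about 62 s on the robot's clock, well inside the 210 s limit.

**What I did**
- I pulled the plug straight up out of its socket and laid it in the steel dish.
- I set the four slugs that were there on the pan while it stood on the balance. One of them had been knocked about 35 mm aside during the run.
- I took the hand off, and the pan stood untouched for about 5 s before I gripped the handle.
- I tipped the pan to 40° with its lip about 100 mm above the bench over the tub, then set it back on the plate and moved clear.

**What the last checks showed**
- All four slugs are in the tub and the plug is in the dish.
- The jars, stopper, steel weight and spatula appear undisturbed by eye. I did not measure their positions again.
- The empty pan is level to within 0.2°, and its yaw matches the balance to about 1°.
- The pan is 1 to 3 mm from centre. The side and scene cameras disagree by up to about 4 mm in y, so I measured it relative to the balance's deck.

No check failed.

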